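# Adjust a drum brake by its star wheel

## Robot

A 6-joint arm with a two-finger parallel gripper is mounted at the origin on the work surface; the furniture and walls round the work are solid. World frame = base frame: x ahead of the robot, y to its left, z up, the work surface at z = 0. Lengths are in mm, angles in rad, forces in N, time in s.
With the tool pointing down it reaches from about 275 to 1000 mm from the base axis. Payload 8.4 kg.
Tool frame: the origin (TCP) lies at the very end of the fingers, on their centre line; the grasp point (between the pads) lies r.hold_point_z behind it (r.hold_point_z is the distance from the TCP to the grasp point, in mm); x points along the fingers, z is the direction in which the jaws open and shut, and the axes are right-handed (so a half turn about x gives the same grasp; the last joint's range is limited). The gripper opens to 85 mm and grips with 20 to 120 N. Pads are 22 mm wide; open, the fingers measure 114 mm over their backs; the gripper's body (76 mm by 85 mm) begins 54 mm behind the grasp point. The pads swing forward as they close: fully open they stand 13 mm farther back than shut.
Start: joints at [-1.183, 0.353, 1.633, -0, 1.155, -0.002], TCP at [237.501, -578.119, 231.281] pointing down, gripper open.
Joint ranges: [-2.63, 2.63], [-0.92, 2.1], [0.06, 2.66], [-1.3, 4.44], [0, 2.69], [-3.02, 3.02]. Speed limits (rad/s): [2.22, 2.22, 2.79, 3.14, 3.14, 3.14].

## Interface

Orientations are given as [roll, pitch, yaw] about the fixed x, y, z axes, in that order (R = Rz(yaw) Ry(pitch) Rx(roll)).
In Python, from rig import r gives the robot as it stands.
- The arm moves only by the tool jog_arm, never from a script. Its argument "series" is a list of rows, each a list of 7 numbers: the turn, a rotation vector about the tool's x, y, z in degrees, then the shift along the tool's x, y, z in cm, then the opening, from 0 (shut) to 1 (fully open). In form: [[wx, wy, wz, tx, ty, tz, fingers], ...]. A call has 1 to 20 rows; each row shifts and turns the commanded pose from where the row before left it, along the tool's axes as they then stand; what a row does not reach is not made up. A row lasts 1/10 s, in which the tool goes at most 50 mm and 8.59 degrees, less where a joint would pass 70% of its speed; a pose out of reach is approached as far as the arm can. A call with a gripper value outside its range is refused whole. The fingers move at their own pace and stop on an object; "force" is the grip in N (left out, the last holds). Time passes only in rows, so rows that do not move let the fingers close. It gives the time, the measured TCP pose, the force and the opening at its end, in the units of the state.
- r.sense(): the state, without advancing time (a new reading comes with each control period).
- r.grab_frame(name): name is "scene" or "top"; returns (picture, depth): 480x640x3 uint8, red, green, blue; 480x640 float32, mm along the optical axis (not along the pixel's ray), 0 where there is no reading.
- r.get_calibration(name): a dict with "mtx" (3x3 intrinsics, pixels), "position" and "rotation" of the camera in the world. Camera axes: x right, y down, z forward; pixel columns grow to the right and rows downward; lengths in mm; the calibration is good to about 2 mm. A picture is of the moment at which its call begins. get_calibration takes no time and is no camera call.
- r.sign_off(): hands the job in, once; it reports no verdict.
The state is a dict: "clock": time; "qpos": joint angles; "qvel": joint speeds; "joint_efforts": joint torques, N m; "eef_pos": TCP position; "tcp_rot": TCP orientation; "contact_force": force on the tool from outside, world axes, zero at the start; "wrist_torque": the same for the moment, N m; "opening": opening from 0.0 (shut) to 1.0 (fully open).
Only numpy, scipy, OpenCV 4.12 (cv2) and the standard library are available. Lean on these libraries where they do the work, as an engineer would, in place of code of your own. Each camera call takes 0.05 s, during which the arm holds its last target.

## Task

Adjust the drum brake on the bench: take the brake spoon out of its wooden block, reach through the slot in the backing plate and click the star wheel on in the direction of the arrow, one tooth at a time, until the shoes bite and a firm push will not bring another click; then back it off exactly two clicks and stand the spoon back in its block. Never force the wheel or press hard on the brake, and leave the other things on the bench alone.

Things in the scene. Friction and masses are not known exactly. Their poses are not given: they have to be found in the camera images.
- brake: Drum brake lying drum down, too heavy to shift: iron drum under a round grey backing plate, 208 mm across, flat top 74 mm above the bench. Origin at the centre of its underside, z up. On it stand only a low hub with four nuts at its centre (radius 36, up to 15 mm high) and a flat lever (up to 10 mm high) far from the slot. Never push its wheel with over 15 N, nor the rest with over 30 N.
- slot (a point): Centre of the adjusting slot, level with the plate's top face, 58 mm from the brake's centre along the brake's -x; axes as the brake's. The slot is 26 mm long (x) and 14 mm wide (y), in 3 mm plate; +x points to the hub. A blade pushes the teeth along x: towards +x tightens, towards -x slackens. A stroke within the slot turns one tooth; then lift the blade 7 mm clear of the teeth and go back.
- arrow (a point): Raised white arrow on the plate, 21 mm from the slot's centre on its +y side, pointing along the slot's +x: the way to push the teeth to tighten.
- wheel_axis (a point): Centre of the steel star wheel, fixed to the brake 33 mm under the slot's centre; the wheel turns about y. 10 teeth, each 3 mm thick and 12 mm wide (y), tips at 27 mm radius, gaps 9 mm deep. How far it has been turned is not reported and must be felt. From the start it takes one to three clicks, not the same each time, before the shoes bite.
- tooth_rest (a point): Point fixed to the brake, 6 mm under the slot's centre: here stands the tip of the upright tooth whenever the wheel rests in a click. The gaps beside it are centred 6 mm along +x and -x of the slot's centre. Lower the blade into the gap behind this tooth until its tip is 11 mm under the plate's top, then push along x: a click needs about 4.5 N and comes after the tooth has moved about 7 mm.
- spoon_grip (a point): Where to hold the brake spoon: low on its wooden handle, 58 mm above the blade's tip. The handle is a rounded block 22 mm (x) by 26 mm (y), from 34 to 102 mm above the tip. Below it a brass collar, 28 mm across, from 28 to 34 mm, then the steel blade: 3 mm thick (x), 8 mm wide (y), 28 mm long. z points from tip to handle. 0.12 kg. It stands upright, the collar on its block.
- spoon_tip (a point): Tip of the spoon's blade, axes as for the grip. When the shoes bite, the tooth gives only about 2 mm, springily at first, the push at the tip climbs past 7 N instead of falling away after 4.5 N, and no click comes: a steady push of 8 to 10 N settles it. Let go, the wheel springs back to its rest. More than 15 N on the wheel would strip it.
- mortise (a point): Centre of the mouth of the spoon's mortise, in the top face of the wooden block, 45 mm above the bench. The mortise is 9 mm (x) by 14 mm (y) and 38 mm deep. The block is 75 mm (x) by 110 mm (y), fixed to the bench.
- hammer: Hammer, 270 mm, lying on the bench; leave alone.
- wax_tin: Round yellow-green tin, 69 mm across; leave alone.
- tape_measure: Black pocket tape measure; leave alone.
- file_tool: Flat file with black handle, 250 mm; leave alone.
Not all that is in view belongs to the job. Of the things shaped like the part that bears spoon_grip, the wooden one is meant.

How it is judged:
By the outcome, as a careful person would: the job done as asked, in the order asked, and still so for the second after the job is handed in, with the robot touching nothing.
It also fails if it takes over 72 s, if anything falls off the work surface, if the arm or the gripper's body presses on something with over 40 N, if the wrist force passes 120 N, or if a joint passes its speed limit or range.

## Working session

There is one attempt and no reset: what is moved stays moved. The work goes in short steps, Python scripts to look and compute and a tool call to move; the robot and the scene stay as the last step left them, time stands still between calls to the robot, and variables do not carry over. Pictures are saved under pics/ and viewed, and the job is handed in when it is done.

Besides the shell and the picture viewer there is one more tool, called after ">>>" as name([rows], argument=value, ...), one row to a line, values as JSON. jog_arm: Moves the arm, as the interface text tells. Its arguments: {"type":"object","properties":{"series":{"type":"array"},"force":{"type":"number"}},"required":["series"]}

```bash
ls; mkdir -p pics; python3 - <<'E'
from rig import r
import cv2,numpy as np
print(r.sense(), r.hold_point_z)
for n in ("scene","top"):
    p,d=r.grab_frame(n); cv2.imwrite(f"pics/{n}0.png",p[:,:,::-1]); np.save(f"pics/{n}0_d.npy",d)
    print(n,r.get_calibration(n))
E
```

```text
pics
{'clock': 0.0, 'qpos': array([-1.18339353e+00,  3.53678988e-01,  1.63416512e+00, -5.16072462e-05,
        1.15517478e+00, -2.40262894e-03]), 'qvel': array([ 0.00064739,  0.00069067,  0.00059018,  0.00080465, -0.00144748,
       -0.0008504 ]), 'joint_efforts': array([-6.47134984e-04, -6.05268717e+01, -3.42073059e+01,  8.74392049e-05,
        9.50434740e-03,  3.29758983e-06]), 'eef_pos': array([ 237.30442799, -577.66930372,  230.52915779]), 'tcp_rot': array([-3.11092434,  1.56936932,  1.99129094]), 'contact_force': array([-0.19636816, -0.79704926, -0.14283229]), 'wrist_torque': array([-0.01821402,  0.02555259, -0.0004185 ]), 'opening': 0.9916981685088575} 18.700000000000003
scene {'mtx': array([[482.5826859 ,   0.        , 323.32979492],
       [  0.        , 482.5826859 , 248.82333188],
       [  0.        ,   0.        ,   1.        ]]), 'position': array([119.43090606, 709.72303618, 908.88569069]), 'rotation': array([-2.35365043, -0.00587699, -2.64041154])}
top {'mtx': array([[474.54668636,   0.        , 311.73149132],
       [  0.        , 474.54668636, 237.98352174],
       [  0.        ,   0.        ,   1.        ]]), 'position': array([ 213.26375567,  -34.99275213, 1497.25970681]), 'rotation': array([-2.93282545,  0.00501062, -1.61912477])}
```

View pics/scene0.png

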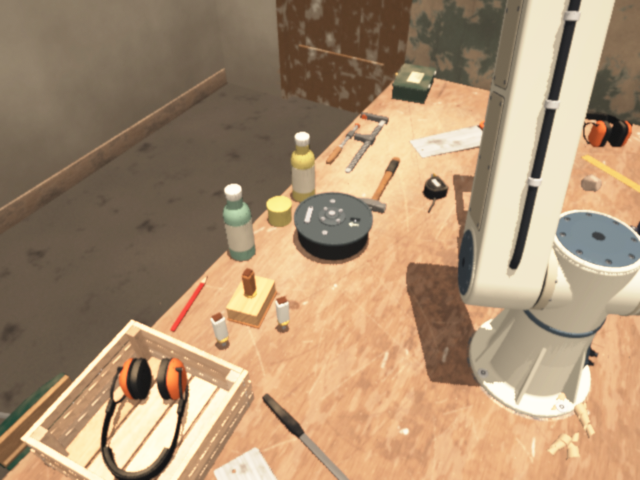

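View pics/top0.png

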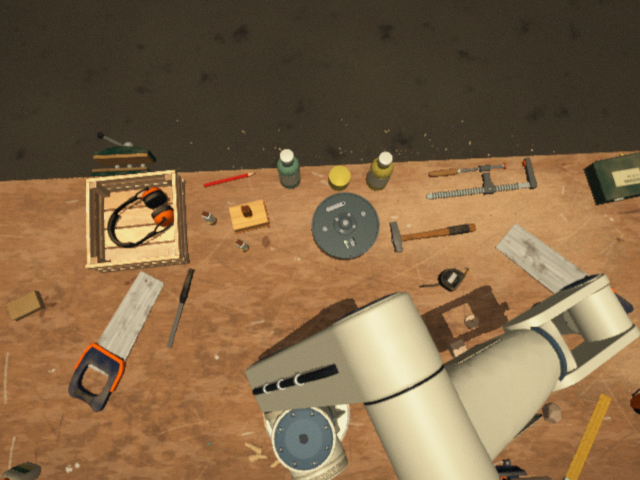

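The scene view shows the brake at (333,222), with the wooden block and brown spoon handle at (250,290). Two small white-handled things stand at (220,328) and (283,312). I'll enlarge these.

```bash
python3 - <<'E'
import cv2,numpy as np
s=cv2.imread("pics/scene0.png");t=cv2.imread("pics/top0.png")
def c(im,x0,y0,x1,y1,k): return cv2.resize(im[y0:y1,x0:x1],None,fx=k,fy=k,interpolation=cv2.INTER_CUBIC)
cv2.imwrite("pics/c1.png",c(s,195,250,315,350,6))
cv2.imwrite("pics/c2.png",c(s,285,185,385,265,7))
cv2.imwrite("pics/c3.png",c(t,300,185,390,265,8))
cv2.imwrite("pics/c4.png",c(t,195,185,285,260,8))
E
```

```text
(no output)
```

View pics/c1.png

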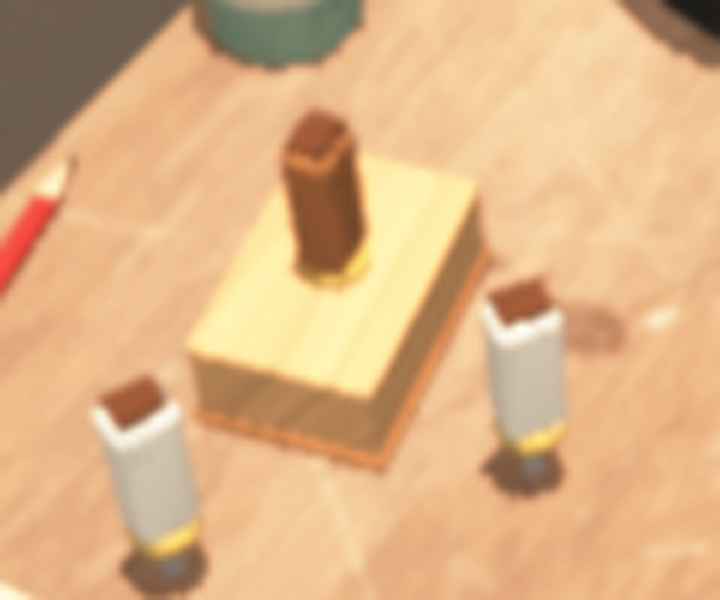

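View pics/c2.png

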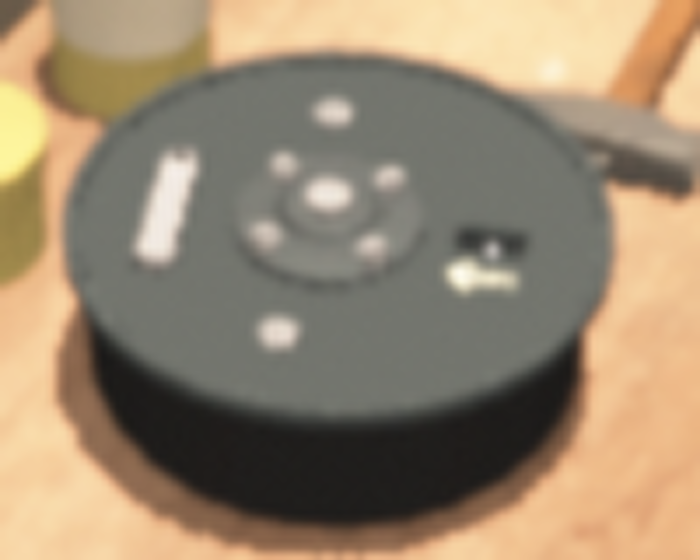

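View pics/c3.png

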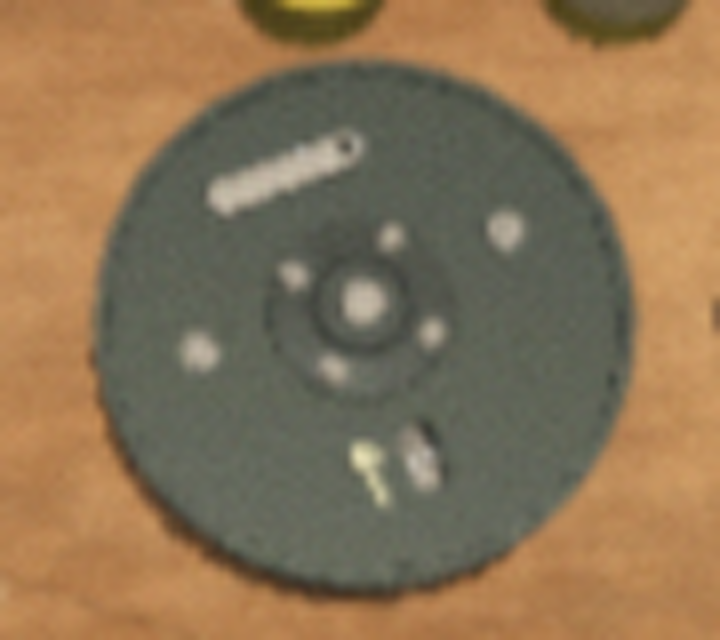

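View pics/c4.png

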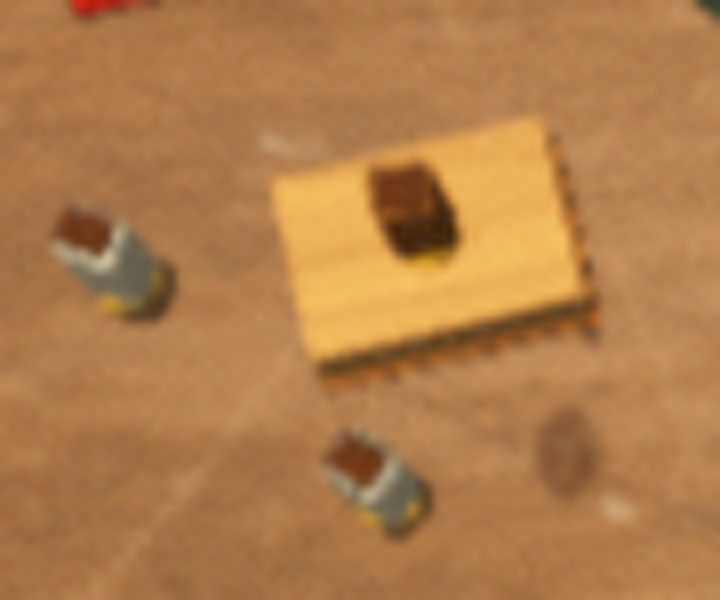

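Three things have the spoon's shape. The white-handled ones stand at (220,328) and (283,312), and the bare brown wooden one is in the yellow block at (250,285). The wooden one in the block is the one meant, and the crop confirms it. Next I measure.

```bash
cat > h.py <<'E'
import cv2,numpy as np
from scipy.spatial.transform import Rotation as R
from scipy.optimize import least_squares
CAL={'scene':(482.5826859,323.32979492,248.82333188,[119.43090606,709.72303618,908.88569069],[-2.35365043,-0.00587699,-2.64041154]),
'top':(474.54668636,311.73149132,237.98352174,[213.26375567,-34.99275213,1497.25970681],[-2.93282545,0.00501062,-1.61912477])}
def cast(cam,px,z):
    f,cx,cy,p,rpy=CAL[cam];px=np.atleast_2d(np.asarray(px,float))
    d=np.c_[(px[:,0]-cx)/f,(px[:,1]-cy)/f,np.ones(len(px))]@R.from_euler('xyz',rpy).as_matrix().T
    p=np.array(p);return p+d*((z-p[2])/d[:,2])[:,None]
def proj(cam,P):
    f,cx,cy,p,rpy=CAL[cam];c=(np.atleast_2d(P)-np.array(p))@R.from_euler('xyz',rpy).as_matrix()
    return np.c_[c[:,0]/c[:,2]*f+cx,c[:,1]/c[:,2]*f+cy]
def ray(cam,px):
    a=cast(cam,px,0)[0];p=np.array(CAL[cam][3]);d=a-p;return p,d/np.linalg.norm(d)
def tri(px1,px2):
    p,d=ray('scene',px1);q,e=ray('top',px2)
    s,t=np.linalg.lstsq(np.c_[d,-e],q-p,rcond=None)[0];a=p+s*d;b=q+t*e;return (a+b)/2,np.linalg.norm(a-b)
E
python3 - <<'E'
from h import *
for cam,box in (('scene',(285,185,385,265)),('top',(300,185,390,265))):
    im=cv2.imread(f'pics/{cam}0.png');x0,y0,x1,y1=box;c=im[y0:y1,x0:x1].astype(int)
    hsv=cv2.cvtColor(im[y0:y1,x0:x1],cv2.COLOR_BGR2HSV)
    # cast every pixel to z=74 : grey-ish plate points (low saturation bright > drum dark)
    m=((hsv[...,1]<75)&(hsv[...,2]>60)).astype(np.uint8)
    m=cv2.morphologyEx(m,cv2.MORPH_OPEN,np.ones((3,3)))
    n,l,st,ce=cv2.connectedComponentsWithStats(m);k=1+np.argmax(st[1:,4])
    cs,_=cv2.findContours((l==k).astype(np.uint8),cv2.RETR_EXTERNAL,cv2.CHAIN_APPROX_NONE)
    h=cv2.convexHull(max(cs,key=cv2.contourArea))[:,0]+[x0,y0]
    P=cast(cam,h,74)[:,:2]
    s=least_squares(lambda v:np.hypot(*(P-v[:2]).T)-v[2],[P[:,0].mean(),P[:,1].mean(),104],loss='soft_l1')
    print(cam,'brake',s.x,np.abs(s.fun).mean())
    cv2.imwrite(f'pics/m_{cam}.png',cv2.resize((l==k).astype(np.uint8)*255,None,fx=6,fy=6))
    print(hsv[c.shape[0]//2,::6].tolist())
    # arrow: yellowish bright
    a=((hsv[...,2]>130)&(hsv[...,0]>18)&(hsv[...,0]<40)&(hsv[...,1]>25))
    nn,ll,ss,cc=cv2.connectedComponentsWithStats(a.astype(np.uint8))
    for i in range(1,nn): print(' arrow?',cc[i]+[x0,y0],ss[i,4],cast(cam,cc[i]+[x0,y0],75)[0])
E
```

```text
scene brake [ 551.67049074 -147.08387857  106.21386853] 5.736103257005981
[[18, 128, 187], [15, 101, 239], [34, 16, 114], [38, 17, 118], [39, 15, 117], [34, 15, 117], [38, 17, 117], [39, 17, 105], [35, 15, 102], [38, 18, 114], [34, 15, 118], [24, 32, 239], [23, 40, 199], [41, 17, 118], [39, 15, 116], [17, 90, 243], [16, 95, 243]]
 arrow? [300.  186.5] 2 [ 694.70309743 -213.90702895   75.        ]
 arrow? [304. 185.] 1 [ 688.36368057 -225.34761462   75.        ]
 arrow? [333.5 186.5] 4 [ 612.35227868 -259.84547379   75.        ]
 arrow? [358.08823529 189.44117647] 340 [ 545.995737   -281.51041024   75.        ]
 arrow? [305. 187.] 1 [ 681.26476018 -218.7812505    75.        ]
 arrow? [302.36046512 194.79069767] 172 [ 669.99181238 -185.0091018    75.        ]
 arrow? [336.8 188.6] 5 [ 599.7934275  -255.87310864   75.        ]
 arrow? [320.75 190.25] 4 [ 635.46015688 -227.43404482   75.        ]
 arrow? [382.88888889 196.        ] 9 [ 473.51019059 -288.45033136   75.        ]
 arrow? [287.45341615 209.95031056] 161 [ 671.93083681 -110.06017666   75.        ]
 arrow? [331. 199.] 1 [ 592.
[... 1297 characters left out ...]
 75.        ]
 arrow? [362.5        213.42857143] 14 [ 584.42757477 -203.1691636    75.        ]
 arrow? [348.4 213.8] 5 [ 585.40767233 -159.51136686   75.        ]
 arrow? [335.8 218.6] 5 [ 572.04479681 -119.66030086   75.        ]
 arrow? [344.52631579 222.47368421] 19 [ 558.41369886 -145.80733794   75.        ]
 arrow? [353.83333333 225.83333333] 6 [ 546.36699525 -173.75154654   75.        ]
 arrow? [324.09090909 228.63636364] 11 [542.0507888  -81.82352481  75.        ]
 arrow? [341.3 230.7] 10 [ 532.93566151 -134.28056013   75.        ]
 arrow? [345.92 243.12] 25 [ 493.38976935 -145.99349966   75.        ]
 arrow? [351.70588235 242.41176471] 17 [ 494.72140283 -163.78859903   75.        ]
```

```bash
python3 - <<'E'
from h import *
for cam,box in (('scene',(195,250,315,350)),('top',(195,185,285,260))):
    im=cv2.imread(f'pics/{cam}0.png');x0,y0,x1,y1=box
    hsv=cv2.cvtColor(im[y0:y1,x0:x1],cv2.COLOR_BGR2HSV)
    for row in ([60,45] if cam=='scene' else [20,30]): print(cam,row,hsv[row,::5].tolist())
E
```

```text
scene 60 [[13, 115, 228], [14, 109, 235], [15, 106, 239], [15, 103, 240], [14, 107, 235], [15, 100, 238], [15, 103, 233], [15, 136, 197], [18, 119, 245], [23, 97, 253], [25, 79, 255], [25, 77, 255], [25, 78, 255], [15, 136, 197], [13, 147, 185], [16, 93, 244], [14, 95, 232], [19, 44, 201], [19, 43, 206], [15, 99, 238], [15, 107, 237], [15, 107, 239], [14, 109, 237], [14, 109, 236]]
scene 45 [[2, 190, 242], [14, 111, 236], [15, 109, 237], [14, 110, 236], [16, 97, 242], [15, 101, 241], [15, 101, 241], [15, 101, 239], [23, 91, 254], [25, 80, 255], [16, 147, 177], [16, 165, 176], [21, 131, 247], [24, 89, 254], [25, 83, 254], [14, 135, 162], [13, 141, 203], [16, 94, 244], [14, 108, 233], [15, 99, 241], [17, 93, 245], [15, 106, 238], [16, 98, 243], [15, 105, 235]]
top 20 [[14, 149, 170], [14, 149, 176], [14, 146, 164], [13, 144, 165], [14, 152, 161], [14, 146, 164], [15, 142, 171], [14, 140, 178], [16, 147, 189], [16, 159, 216], [15, 171, 188], [18, 161, 233], [18, 161, 233], [18, 164, 232], [15, 157, 159], [13, 137, 183], [15, 136, 190], [14, 139, 185]]
top 30 [[13, 146, 162], [15, 145, 162], [11, 177, 114], [21, 64, 135], [14, 145, 176], [14, 146, 168], [14, 140, 170], [16, 158, 204], [19, 161, 236], [18, 163, 232], [13, 213, 72], [15, 199, 78], [19, 154, 240], [19, 158, 241], [19, 154, 240], [15, 134, 188], [15, 135, 191], [14, 139, 192]]
```

```bash
python3 - <<'E'
from h import *
# rectified z=74 patches, x up, y left ; centred (495,-155), 90mm, 6px/mm
out=[]
for cam in ('scene','top'):
    im=cv2.imread(f'pics/{cam}0.png')
    u,v=np.meshgrid(np.arange(390),np.arange(540))
    P=np.c_[(540-v.ravel())/6+450,(-122-u.ravel()/6),np.full(u.size,74.)]
    q=proj(cam,P).astype(np.float32)
    w=cv2.remap(im,q[:,0].reshape(u.shape),q[:,1].reshape(u.shape),cv2.INTER_CUBIC)
    for k in range(0,540,60): cv2.line(w,(0,k),(8,k),(0,0,255),1)
    for k in range(0,390,60): cv2.line(w,(k,0),(k,8),(0,0,255),1)
    out.append(w)
cv2.imwrite('pics/rect.png',np.hstack(out))
E
```

```text
(no output)
```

View pics/rect.png

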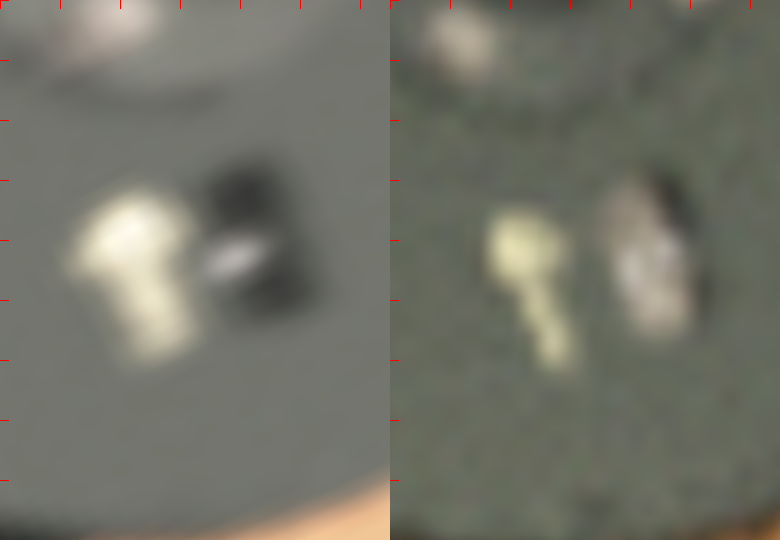

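```bash
python3 - <<'E'
from h import *
for cam in ('scene','top'):
    im=cv2.imread(f'pics/{cam}0.png')
    # radial edge: sample rays from approx centre on plane z=74, find plate->outside transition
    g=im.astype(np.float32)
    pts=[]
    for th in np.arange(0,360,3):
        t=np.radians(th);rr=np.arange(85,120,.5)
        P=np.c_[551.3+rr*np.cos(t),-147+rr*np.sin(t),np.full(rr.size,74.)]
        q=proj(cam,P).astype(np.float32)
        s=cv2.remap(g,q[:,0][None],q[:,1][None],cv2.INTER_LINEAR)[0]
        s=cv2.GaussianBlur(s.reshape(-1,1,3),(1,5),0)[:,0]
        d=np.abs(np.diff(s,axis=0)).sum(1)
        k=np.argmax(d[8:-8])+8
        pts.append((P[k,0]*.5+P[k+1,0]*.5,P[k,1]*.5+P[k+1,1]*.5,d[k],th))
    A=np.array(pts)
    s=least_squares(lambda v:np.hypot(A[:,0]-v[0],A[:,1]-v[1])-v[2],[551,-147,104],loss='soft_l1',f_scale=.5)
    s2=least_squares(lambda v:np.hypot(A[:,0]-v[0],A[:,1]-v[1])-104,[551,-147],loss='soft_l1',f_scale=.5)
    e=np.hypot(A[:,0]-s.x[0],A[:,1]-s.x[1])-s.x[2]
    print(cam,s.x,s2.x,np.median(np.abs(e)),np.round(e[::6],1))
    # arrow/slot moments on rectified patch
    u,v=np.meshgrid(np.arange(0,60,.25),np.arange(0,80,.25))
    X=535-v;Y=-125-u
    q=proj(cam,np.c_[X.ravel(),Y.ravel(),np.full(X.size,74.)]).astype(np.float32)
    w=cv2.remap(g,q[:,0].reshape(X.shape),q[:,1].reshape(X.shape),cv2.INTER_CUBIC)
    bg=np.median(w.reshape(-1,3),0);dev=w-bg
    yel=(w[...,2]-w[...,0])-(bg[2]-bg[0])
    reg=(X>475)&(X<517)&(Y>-157)&(Y<-130)
    m=(np.abs(dev).sum(2)>60)&reg
    def mom(m,W):
        a=np.c_[X[m],Y[m]];ww=W[m];c=(a*ww[:,None]).sum(0)/ww.sum();C=np.cov((a-c).T,aweights=ww);ev,V=np.linalg.eigh(C);vv=V[:,1]*np.sign(V[0,1]);return c,np.degrees(np.arctan2(vv[1],vv[0])),np.sqrt(ev)
    W=np.abs(dev).sum(2)
    print(' arrow',mom(m,W), X[m].min(),X[m].max(),Y[m].min(),Y[m].max())
    reg=(X>475)&(X<520)&(Y>-180)&(Y<-154.5)
    m=(np.abs(dev).sum(2)>50)&reg
    print(' slot',mom(m,np.ones_like(W)),cv2.minAreaRect(np.c_[X[m],Y[m]].astype(np.float32)))
E
```

```text
scene [ 553.8274725  -146.11950578  104.47818996] [ 553.8654292  -146.00728747] 0.8742642386269921 [ 0.2 -0.4 -0.3  2.6 -0.3  0.9 -2.2 -0.4 -1.7 -0.6  0.8 -0.1 -1.7 12.
 -1.1 -2.3 -0.6 -1.   0.8  1.2]
 arrow (array([ 495.85309555, -145.16206945]), np.float64(17.514969481477188), array([4.2796991 , 6.98551653])) 479.5 510.5 -156.75 -133.0
 slot (array([ 499.46184967, -165.22882638]), np.float64(15.191339102684012), array([4.95779284, 7.93874158])) ((499.2981872558594, -162.88938903808594), (28.33733558654785, 22.902311325073242), 12.407418251037598)
top [ 549.34671776 -145.87700859  106.15354299] [ 550.55521134 -146.2934474 ] 1.2814290928956567 [ 9.1 -0.9  0.  -1.1 -1.8 -4.5 -0.1  2.   1.9  0.4  0.1  2.1 -2.8 -2.6
 -2.4 -1.3  0.8  1.2  1.3  0.8]
 arrow (array([ 493.82416161, -145.6290364 ]), np.float64(18.979885096156984), array([2.66053069, 7.14355683])) 478.0 505.25 -153.5 -138.0
 slot (array([ 497.23187453, -165.78935011]), np.float64(3.11431070212334), array([4.26263046, 7.39194499])) ((497.7933349609375, -166.46029663085938), (28.59129524230957, 17.100818634033203), 14.42077350616455)
```

```bash
python3 - <<'E'
from h import *
out=[]
for z,(cx,cy),S in ((45,(555,100),70),(119,(560,100),32)):
  for cam in ('scene','top'):
    im=cv2.imread(f'pics/{cam}0.png');k=380/(2*S)
    u,v=np.meshgrid(np.arange(380),np.arange(290 if z==119 else 290))
    X=cx+(145-v)/k;Y=cy+(190-u)/k
    q=proj(cam,np.c_[X.ravel(),Y.ravel(),np.full(X.size,float(z))]).astype(np.float32)
    w=cv2.remap(im,q[:,0].reshape(X.shape),q[:,1].reshape(X.shape),cv2.INTER_CUBIC)
    cv2.line(w,(185,145),(195,145),(0,0,255),1);cv2.line(w,(190,140),(190,150),(0,0,255),1)
    out.append(w)
    if z==45:
        hsv=cv2.cvtColor(w,cv2.COLOR_BGR2HSV)
        m=((hsv[...,0]>=17)&(hsv[...,2]>(225 if cam=='top' else 243))&(hsv[...,0]<30)).astype(np.uint8)
        m=cv2.morphologyEx(m,cv2.MORPH_OPEN,np.ones((5,5)))
        cs,_=cv2.findContours(m,cv2.RETR_EXTERNAL,cv2.CHAIN_APPROX_NONE);c=max(cs,key=cv2.contourArea)
        r=cv2.minAreaRect(c);print(cam,cx+(145-r[0][1])/k,cy+(190-r[0][0])/k,np.array(r[1])/k,r[2])
cv2.imwrite('pics/rect2.png',np.vstack([np.hstack(out[:2]),np.hstack(out[2:])]))
E
```

```text
scene 575.2086362336811 100.24393503289474 [144.91155363  66.73060608] 5.617580413818359
top 591.8049432854904 136.1831512451172 [33.70976739 75.79202351] 78.53046417236328
```

View pics/rect2.png

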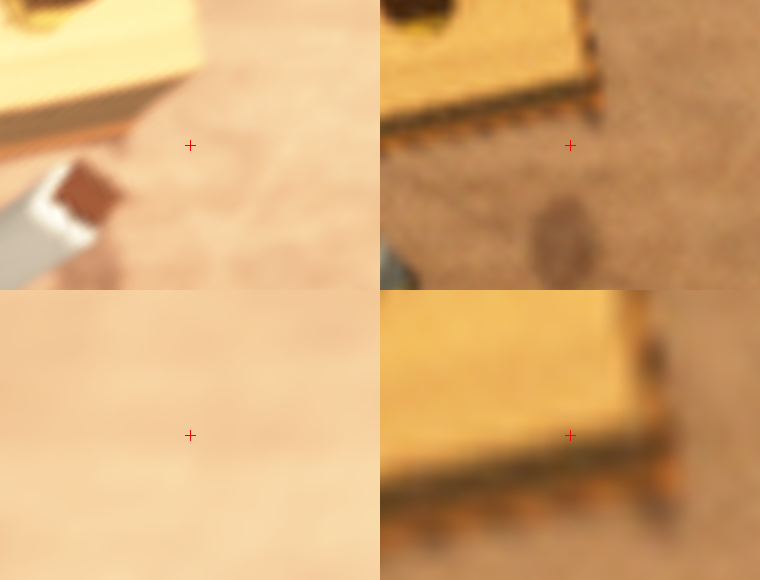

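```bash
python3 - <<'E'
from h import *
out=[]
for z,(cx,cy),S in ((45,(595,155),80),(119,(600,155),32)):
  for cam in ('scene','top'):
    im=cv2.imread(f'pics/{cam}0.png');k=380/(2*S)
    u,v=np.meshgrid(np.arange(380),np.arange(290))
    X=cx+(145-v)/k;Y=cy+(190-u)/k
    q=proj(cam,np.c_[X.ravel(),Y.ravel(),np.full(X.size,float(z))]).astype(np.float32)
    w=cv2.remap(im,q[:,0].reshape(X.shape),q[:,1].reshape(X.shape),cv2.INTER_CUBIC)
    hsv=cv2.cvtColor(w,cv2.COLOR_BGR2HSV)
    if z==45:
        m=((hsv[...,0]>=(17 if cam=='top' else 20))&(hsv[...,2]>(215 if cam=='top' else 243))&(hsv[...,0]<30)).astype(np.uint8)
        m=cv2.morphologyEx(m,cv2.MORPH_OPEN,np.ones((5,5)))
        cs,_=cv2.findContours(m,cv2.RETR_EXTERNAL,cv2.CHAIN_APPROX_NONE);c=max(cs,key=cv2.contourArea)
        r=cv2.minAreaRect(c);print(cam,cx+(145-r[0][1])/k,cy+(190-r[0][0])/k,np.array(r[1])/k,r[2])
        cv2.drawContours(w,[cv2.boxPoints(r).astype(int)],0,(255,0,0),1)
    cv2.line(w,(185,145),(195,145),(0,0,255),1);cv2.line(w,(190,140),(190,150),(0,0,255),1)
    out.append(w)
cv2.imwrite('pics/rect3.png',np.vstack([np.hstack(out[:2]),np.hstack(out[2:])]))
E
```

```text
scene 609.7908036081415 155.90576171875 [ 75.84587017 111.6875    ] 78.43986511230469
top 607.5081241005346 155.85867470189146 [ 74.09639057 109.78555458] 79.2156982421875
```

View pics/rect3.png

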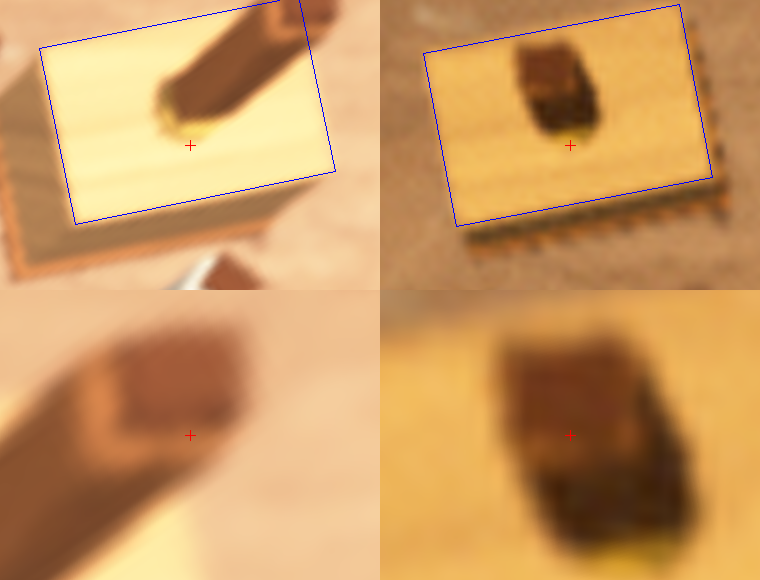

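```bash
python3 - <<'E'
from h import *
from rig import r
s=r.sense();M=R.from_euler('xyz',s['tcp_rot']).as_matrix();print(np.round(M,3))
print('teal top',tri((234,190),(287,156)),'teal base top-view',cast('top',(290,184),0),'olive',tri((302,138),(385,158)))
print('decoys', tri((220,318),(206,212)), tri((283,300),(240,241)), tri((220,345),(212,222)))
E
```

```text
[[-0.     0.925  0.38 ]
 [ 0.001  0.38  -0.925]
 [-1.    -0.    -0.001]]
teal top (array([732.52547253,  18.06233325, 205.85179683]), np.float64(0.7768242045362775)) teal base top-view [[716.2049664   20.11447815   0.        ]] olive (array([ 715.03475032, -265.55960355,  197.46689233]), np.float64(0.028872984155464205))
decoys (array([603.2122093 , 274.97154614,  94.92404551]), np.float64(8.850032131368291)) (array([508.87716218, 173.06687052,  99.6628347 ]), np.float64(3.81684108908737)) (array([604.76986853, 281.06019384,  -2.04551862]), np.float64(9.805849891492038))
```

>>> jog_arm([
  [-4.5, 0, 0, 0, 4.9, -0.19, 1],
  [-4.5, 0, 0, 0, 4.9, -0.19, 1],
  [-4.5, 0, 0, 0, 4.9, -0.19, 1],
  [-4.5, 0, 0, 0, 4.9, -0.19, 1],
  [-4.5, 0, 0, 0, 4.9, -0.19, 1],
  [-4.5, 0, 0, 0, 4.9, -0.19, 1],
  [-4.5, 0, 0, 0, 4.9, -0.19, 1],
  [-4.5, 0, 0, 0, 4.9, -0.19, 1],
  [-4.5, 0, 0, 0, 4.9, -0.19, 1],
  [-4.5, 0, 0, 0, 4.9, -0.19, 1],
  [-4.5, 0, 0, 0, 4.9, -0.19, 1],
  [-4.5, 0, 0, 0, 4.9, -0.19, 1],
  [-4.5, 0, 0, 0, 4.9, -0.19, 1],
  [-4.5, 0, 0, 0, 4.9, -0.19, 1],
  [-4.5, 0, 0, 0, 4.9, -0.19, 1],
  [-4.5, 0, 0, 0, 4.9, -0.19, 1],
  [-4.5, 0, 0, 0, 4.9, -0.19, 1],
  [-4.5, 0, 0, 0, 4.9, -0.19, 1],
], force=80)

```text
clock: 1.9
eef_pos: [607.9, 145.4, 230.9]
tcp_rot: [3.04, 1.571, -3.007]
contact_force: [-0.0, -0.3, 0.4]
opening: 0.998
```

```bash
cat >> h.py <<'E'
def plan(r,target,yaw=None):
    s=r.sense();M=R.from_euler('xyz',s['tcp_rot']).as_matrix()
    d=(np.array(target)-s['eef_pos'])@M/10
    za=np.degrees(np.arctan2(M[1,2],M[0,2]))
    print('t',round(float(s['clock']),2),'pos',np.round(s['eef_pos'],2),'zang',round(za,2),'xtool',np.round(M[:,0],4),'F',np.round(s['contact_force'],2),'T',np.round(s['wrist_torque'],3),'open',round(s['opening'],4))
    print(' shift cm',np.round(d,3),None if yaw is None else ('rotx deg',round(za-yaw,2)))
E
python3 - <<'E'
from h import *; from rig import r
plan(r,(608,156.3,100),11)
p,d=r.grab_frame('scene');cv2.imwrite('pics/s1.png',p[:,:,::-1])
p,d=r.grab_frame('top');cv2.imwrite('pics/t1.png',p[:,:,::-1])
E
```

```text
t 1.9 pos [607.89 145.38 230.93] zang 13.52 xtool [-2.e-04 -0.e+00 -1.e+00] F [-0.03 -0.3   0.38] T [-0.014  0.032 -0.023] open 0.9979
 shift cm [13.093  1.058  0.269] ('rotx deg', np.float64(2.52))
```

View pics/s1.png

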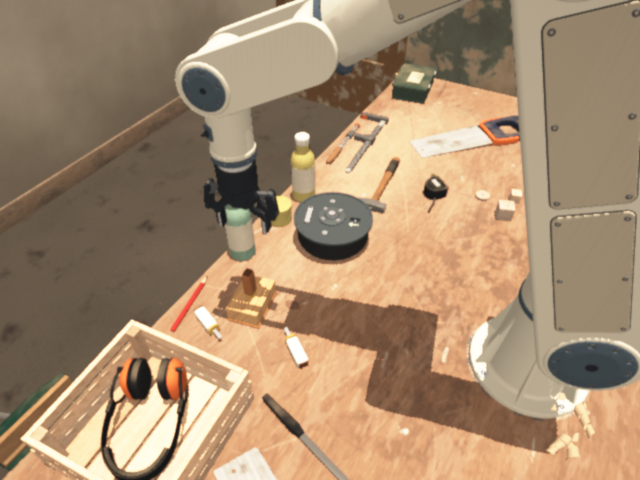

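View pics/t1.png

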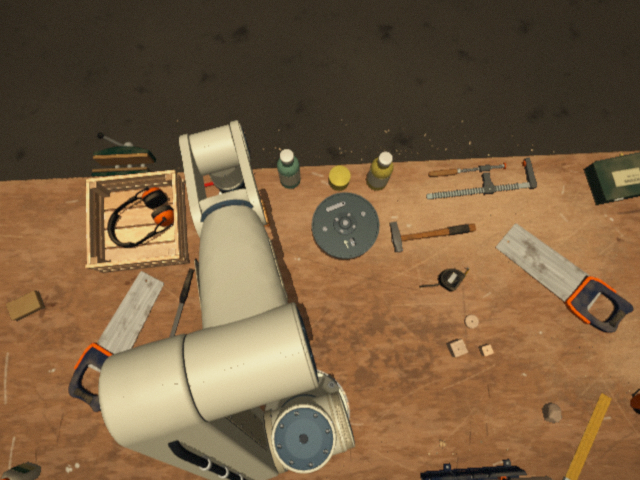

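The two white spoons have toppled on their own, since nothing touched them. They now lie at (207,322) and (296,347), clear of the block. The hand hangs over the block, so I go down.

>>> jog_arm([
  [0, 0, 0, 0, 1.06, 0.27, 1],
  [2.5, 0, 0, 3.3, 0, 0, 1],
  [0, 0, 0, 4, 0, 0, 1],
  [0, 0, 0, 4, 0, 0, 1],
  [0, 0, 0, 3.5, 0, 0, 1],
  [0, 0, 0, 2.3, 0, 0, 1],
  [0, 0, 0, 0, 0, 0, 1],
])

```text
clock: 2.7
eef_pos: [606.1, 152.7, 56.7]
tcp_rot: [-3.065, 1.564, -2.878]
contact_force: [-0.3, 0.5, 0.6]
opening: 1.001
```

```bash
python3 - <<'E'
from h import *; from rig import r
plan(r,(608,156.3,60),11)
p,d=r.grab_frame('scene');cv2.imwrite('pics/s2.png',cv2.resize(p[200:340,170:330,::-1],None,fx=5,fy=5,interpolation=cv2.INTER_CUBIC)[:600])
E
```

```text
t 2.7 pos [606.14 152.68  56.67] zang 10.71 xtool [-0.0062 -0.0017 -1.    ] F [-0.25  0.51  0.59] T [ 0.008 -0.016 -0.015] open 1.0007
 shift cm [-0.335  0.321  0.248] ('rotx deg', np.float64(-0.29))
```

View pics/s2.png

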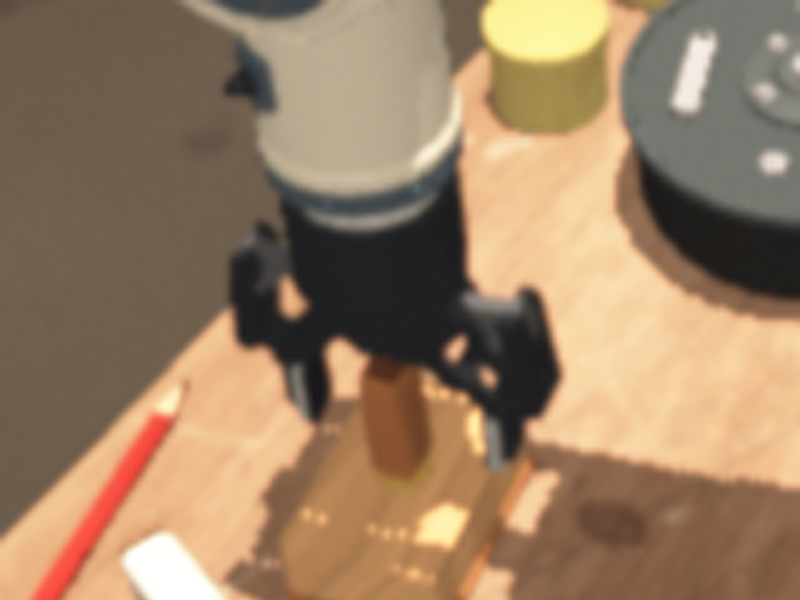

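>>> jog_arm([
  [0, 0, 0, 0, 0, 0, 1],
])

```text
clock: 2.85
eef_pos: [609.4, 154.0, 61.4]
tcp_rot: [0.007, 1.569, 0.195]
contact_force: [-0.4, 0.4, -0.4]
opening: 1.001
```

```bash
python3 - <<'E'
from h import *; from rig import r
plan(r,(608,156.3,58),11)
E
```

```text
t 2.85 pos [609.44 153.98  61.41] zang 10.77 xtool [ 1.4e-03  3.0e-04 -1.0e+00] F [-0.38  0.43 -0.42] T [ 0.024 -0.029 -0.053] open 1.0014
 shift cm [ 0.341  0.255 -0.098] ('rotx deg', np.float64(-0.23))
```

>>> jog_arm([
  [0, 0, 0, 0, 0, 0, 1],
  [0, 0, 0, 0, 0, 0, 1],
])

```text
clock: 3.05
eef_pos: [609.4, 154.4, 61.8]
tcp_rot: [0.055, 1.568, 0.244]
contact_force: [0.3, 0.4, 0.2]
opening: 1.0
```

```bash
python3 - <<'E'
from h import *; from rig import r
plan(r,(608,156.3,59),11)
E
```

```text
t 3.05 pos [609.43 154.45  61.84] zang 10.82 xtool [ 2.4e-03  6.0e-04 -1.0e+00] F [0.33 0.41 0.17] T [-0.046  0.031  0.038] open 0.9998
 shift cm [ 0.284  0.209 -0.106] ('rotx deg', np.float64(-0.18))
```

>>> jog_arm([
  [0, 0, 0, 0.28, 0.2, -0.1, 1],
  [0, 0, 0, 0, 0, 0, 0.6],
  [0, 0, 0, 0, 0, 0, 0.3],
  [0, 0, 0, 0, 0, 0, 0.2],
  [0, 0, 0, 0, 0, 0, 0.1],
  [0, 0, 0, 0, 0, 0, 0.1],
  [0, 0, 0, 0, 0, 0, 0.1],
])

```text
clock: 3.75
eef_pos: [607.3, 156.1, 57.7]
tcp_rot: [0.146, 1.57, 0.335]
contact_force: [-0.2, 0.4, 2.3]
opening: 0.245
```

```bash
python3 - <<'E'
from h import *; from rig import r
plan(r,(608,156.3,59),11)
p,d=r.grab_frame('scene');cv2.imwrite('pics/s3.png',cv2.resize(p[200:320,170:330,::-1],None,fx=5,fy=5,interpolation=cv2.INTER_CUBIC)[:600])
E
```

```text
t 3.75 pos [607.29 156.14  57.68] zang 10.83 xtool [ 4.e-04  1.e-04 -1.e+00] F [-0.19  0.43  2.26] T [ 0.037 -0.015  0.068] open 0.2452
 shift cm [-0.132  0.002  0.073] ('rotx deg', np.float64(-0.17))
```

View pics/s3.png

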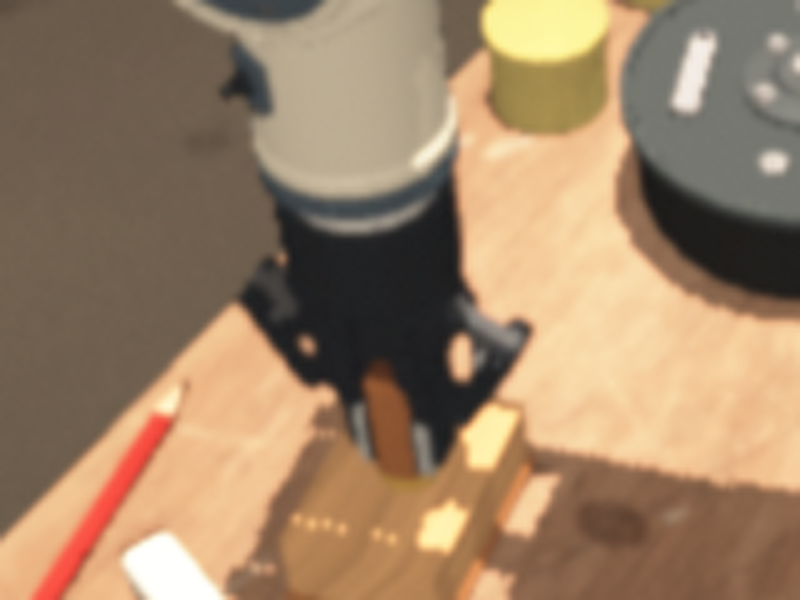

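>>> jog_arm([
  [0, 0, 0, 0, 0, 0, 0.1],
  [0, 0, 0, -1, 0, 0, 0.1],
  [0, 0, 0, -2, 0, 0, 0.1],
  [0, 0, 0, -3, 0, 0, 0.1],
  [0, 0, 0, -3, 0, 0, 0.1],
  [0, 0, 0, -3, 0, 0, 0.1],
  [0, 0, 0, 0, 0, 0, 0.1],
  [0, 0, 0, 0, 0, 0, 0.1],
], force=110)

```text
clock: 4.6
eef_pos: [607.0, 156.1, 178.1]
tcp_rot: [0.049, 1.57, 0.238]
contact_force: [0.3, -0.5, -1.5]
opening: 0.243
```

```bash
python3 - <<'E'
from h import *; from rig import r
plan(r,(498,-165,158),18)
p,d=r.grab_frame('scene');cv2.imwrite('pics/s4f.png',p[:,:,::-1]);cv2.imwrite('pics/s4.png',cv2.resize(p[190:310,170:330,::-1],None,fx=5,fy=5,interpolation=cv2.INTER_CUBIC)[:600])
E
```

```text
t 4.6 pos [607.01 156.08 178.12] zang 10.84 xtool [ 8.e-04  2.e-04 -1.e+00] F [ 0.33 -0.47 -1.51] T [0.026 0.002 0.003] open 0.2426
 shift cm [  1.997 -29.487 -16.745] ('rotx deg', np.float64(-7.16))
```

View pics/s4.png

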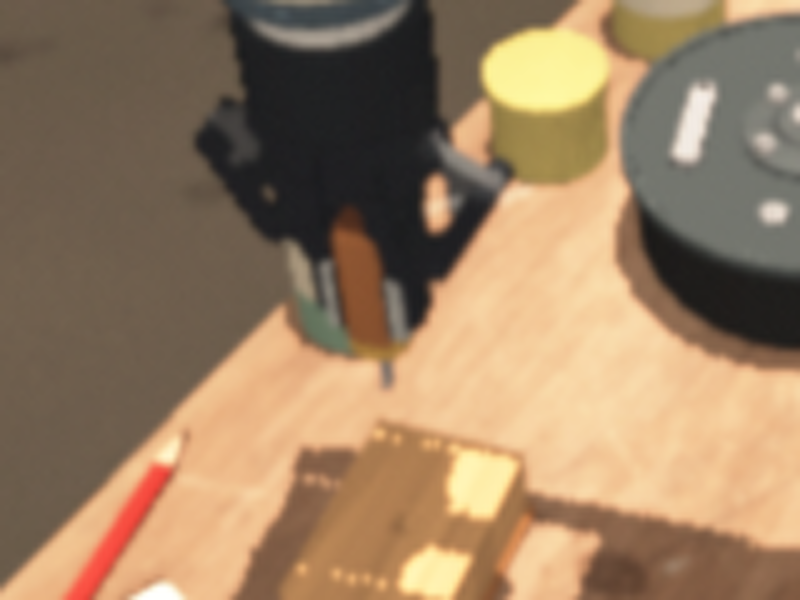

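```bash
python3 - <<'E'
from h import *
print('tip',cast('scene',(247.2,266.6),137.4),'mortise',cast('scene',(249.6,294),45))
E
```

```text
tip [[606.86715491 156.43942138 137.4       ]] mortise [[610.20682326 158.90151293  45.        ]]
```

>>> jog_arm([
  [0, 0, 0, 0, -2, -1.1, 0.1],
  [0, 0, 0, 0, -3.7, -2.1, 0.1],
  [0, 0, 0, 0, -3.7, -2.1, 0.1],
  [0, 0, 0, 0, -3.7, -2.1, 0.1],
  [0, 0, 0, 0, -3.7, -2.1, 0.1],
  [0, 0, 0, 0, -3.7, -2.1, 0.1],
  [0, 0, 0, 0, -3.7, -2.1, 0.1],
  [0, 0, 0, 0, -3.7, -2.1, 0.1],
  [0, 0, 0, 0, -1.6, -0.9, 0.1],
  [-3.6, 0, 0, 0, 0, 0, 0.1],
  [-3.6, 0, 0, 0, 0, 0, 0.1],
  [0, 0, 0, 0, 0, 0, 0.1],
  [0, 0, 0, 0, 0, 0, 0.1],
])

```text
clock: 5.95
eef_pos: [497.8, -164.7, 176.5]
tcp_rot: [2.497, 1.569, 2.81]
contact_force: [0.0, 0.1, -0.7]
opening: 0.243
```

```bash
python3 - <<'E'
from h import *; from rig import r
plan(r,(498.5,-165.2,135),18)
E
```

```text
t 5.95 pos [ 497.78 -164.73  176.46] zang 17.94 xtool [-2.e-03  7.e-04 -1.e+00] F [ 0.03  0.07 -0.69] T [-0.036 -0.026  0.04 ] open 0.2433
 shift cm [ 4.146 -0.072  0.061] ('rotx deg', np.float64(-0.06))
```

>>> jog_arm([
  [0, 0, 0, 2, 0, 0, 0.1],
  [0, 0, 0, 2.15, 0, 0, 0.1],
  [0, 0, 0, 0, 0, 0, 0.1],
  [0, 0, 0, 0, 0, 0, 0.1],
])

```text
clock: 6.35
eef_pos: [498.2, -164.7, 135.8]
tcp_rot: [2.52, 1.569, 2.835]
contact_force: [-0.2, 0.6, -1.0]
opening: 0.243
```

```bash
python3 - <<'E'
from h import *; from rig import r
plan(r,(498.5,-165.2,135),18)
a,d=r.grab_frame('scene');cv2.imwrite('pics/s5f.png',a[:,:,::-1])
b,d=r.grab_frame('top');cv2.imwrite('pics/t5f.png',b[:,:,::-1])
cv2.imwrite('pics/s5.png',cv2.resize(a[170:245,310:410,::-1],None,fx=8,fy=8,interpolation=cv2.INTER_CUBIC))
cv2.imwrite('pics/t5.png',cv2.resize(b[190:265,300:400,::-1],None,fx=8,fy=8,interpolation=cv2.INTER_CUBIC))
E
```

```text
t 6.35 pos [ 498.19 -164.74  135.79] zang 18.01 xtool [-1.4e-03  4.0e-04 -1.0e+00] F [-0.16  0.56 -1.04] T [-0.016  0.106 -0.01 ] open 0.2435
 shift cm [ 0.078 -0.054  0.015] ('rotx deg', np.float64(0.01))
```

View pics/s5.png

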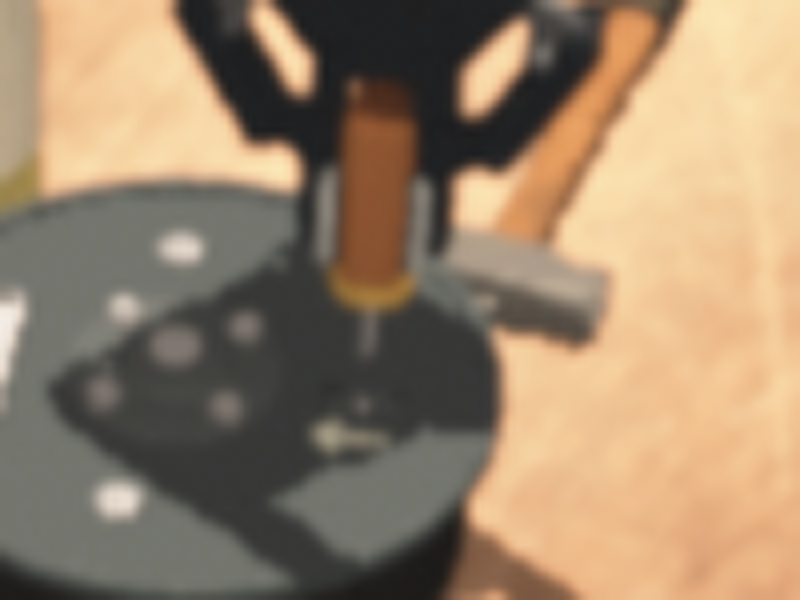

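View pics/t5.png

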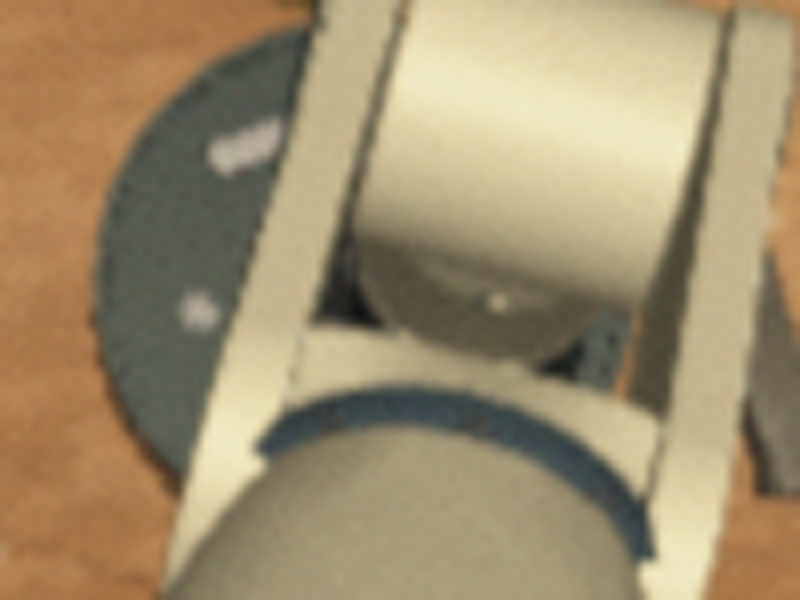

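```bash
python3 - <<'E'
from h import *
print('tip',cast('scene',(355.8,213.9),95.1),'tooth',cast('scene',(354.9,220.2),68))
im=cv2.imread('pics/scene0.png').astype(int)
g=im.sum(2)
# tooth glint centroid in the first frame, inside slot
sub=g[214:226,347:364];print(sub)
E
```

```text
tip [[ 496.37509064 -162.65618071   95.1       ]] tooth [[ 499.88577351 -167.75993448   68.        ]]
[[342 342 341 344 343 343 342 341 345 341 342 340 343 343 341 341 340]
 [342 342 343 344 341 339 340 342 340 341 341 342 344 342 343 344 343]
 [342 339 339 333 327 324 327 330 336 335 337 341 341 342 342 341 342]
 [342 340 328 296 268 263 270 286 300 302 307 318 324 332 339 343 342]
 [340 339 314 251 194 187 204 232 252 240 245 248 262 301 333 343 341]
 [343 336 308 233 187 176 201 279 345 253 197 194 217 283 331 342 342]
 [344 340 320 269 238 225 258 402 513 341 214 204 228 297 331 342 341]
 [343 342 340 345 364 350 328 416 491 362 268 257 275 318 339 341 344]
 [345 371 442 521 556 518 412 381 400 354 326 316 319 336 340 341 341]
 [353 434 609 701 689 644 545 487 481 451 424 391 351 343 343 344 342]
 [353 434 630 726 719 682 654 648 654 616 573 499 385 344 342 344 344]
 [347 386 516 659 681 620 580 586 596 566 559 501 389 343 344 341 343]]
```

```bash
python3 - <<'E'
from h import *
print('pred tip',proj('scene',[498.19,-164.74,95.1]),'near edge',proj('scene',[498.19-.31*4,-164.74+.95*4,95.1]),'blade top near',proj('scene',[498.19-1.24,-160.9,123]),'collar bottom c',proj('scene',[498.2,-164.7,123.1]))
im=cv2.imread('pics/s5f.png').astype(int).sum(2)
print(im[202:224,347:366])
E
```

```text
pred tip [[355.5217131 213.2157361]] near edge [[355.30750993 214.2094243 ]] blade top near [[355.87908521 205.8675974 ]] collar bottom c [[356.09400429 204.84527865]]
[[168 183 236 291 260 224 242 263 264 265 264 258 244 255 335 365 318 302
  355]
 [165 171 193 234 248 250 251 259 264 264 261 255 244 260 337 360 336 341
  361]
 [166 168 173 204 247 271 263 263 268 264 262 261 266 292 338 345 323 319
  331]
 [168 168 167 192 243 290 291 286 288 282 278 279 297 327 337 329 324 308
  306]
 [165 165 166 177 227 284 312 319 330 330 324 325 326 317 291 279 307 314
  307]
 [168 164 169 171 195 241 283 312 338 348 340 327 308 269 222 212 242 271
  304]
 [165 166 165 167 173 194 223 255 302 329 295 264 242 209 180 175 185 209
  257]
 [166 165 165 164 166 170 177 204 263 296 237 197 184 175 166 165 168 174
  200]
 [168 167 165 165 167 165 168 197 255 286 214 171 169 167 166 166 166 165
  171]
 [165 166 167 167 166 167 169 198 258 286 208 167 167 165 167 165 165 165
  166]
 [167 166 166 165 167 165 170 201 259 273 203 169 165 167 165 165 167 165
  164]
 [166 168 166 165 166 166 172 203 257 254 192 169 165 167 165 166 165 163
  165]
 [166 165 167 165 164 165 170 189 218 212 179 169 164 165 165 167 167 166
  165]
 [165 165 165 166 166 168 168 174 183 176 168 167 168 166 165 166 165 167
  165]
 [164 167 165 165 163 166 165 167 170 165 168 167 169 165 165 165 165 164
  165]
 [167 167 164 159 158 162 165 167 167 168 165 167 165 165 166 167 167 167
  165]
 [166 164 162 149 146 151 167 178 180 172 171 170 163 160 166 165 168 166
  163]
 [165 164 161 154 159 166 179 204 220 193 185 173 159 159 162 167 165 164
  165]
 [164 165 165 162 175 177 193 236 272 219 185 182 169 164 164 167 167 165
  165]
 [166 169 168 178 197 194 189 217 242 200 181 178 174 168 168 167 166 167
  168]
 [168 177 209 252 281 261 205 189 195 181 174 171 171 167 165 179 186 174
  168]
 [170 211 299 379 393 345 279 244 234 218 207 189 172 171 183 221 247 217
  203]]
```

The scene view puts the blade tip at (355.6,214.2), where the robot's own pose predicts it within 0.3 px. The tooth glint is at (355.0,220.2). So I trust the scene view and take the slot centre as (499.3, -165.3) at yaw about 18°. Next I go to the gap behind the tooth.

```bash
python3 - <<'E'
from h import *; from rig import r
plan(r,(493.5,-167.2,120),18)
E
```

```text
t 6.45 pos [ 499.05 -165.08  136.77] zang 18.02 xtool [ 9.e-04 -3.e-04 -1.e+00] F [ 0.12 -1.06 -0.84] T [ 0.05  -0.008  0.025] open 0.2402
 shift cm [ 1.677 -0.028 -0.595] ('rotx deg', np.float64(0.02))
```

>>> jog_arm([
  [0, 0, 0, 0.6, 0, -0.6, 0.1],
  [0, 0, 0, 0.6, 0, 0, 0.1],
  [0, 0, 0, 0.5, 0, 0, 0.1],
  [0, 0, 0, 0, 0, 0, 0.1],
  [0, 0, 0, 0, 0, 0, 0.1],
])

```text
clock: 6.95
eef_pos: [492.8, -166.9, 118.8]
tcp_rot: [2.434, 1.571, 2.748]
contact_force: [-0.2, -0.0, -0.6]
opening: 0.243
```

```bash
python3 - <<'E'
from h import *; from rig import r
plan(r,(493.5,-167.2,103.7),18)
E
```

```text
t 6.95 pos [ 492.75 -166.9   118.85] zang 18.03 xtool [-3.e-04  1.e-04 -1.e+00] F [-0.18 -0.03 -0.61] T [-0.025 -0.011  0.044] open 0.2432
 shift cm [ 1.515 -0.052  0.062] ('rotx deg', np.float64(0.03))
```

Now down gently in small steps, with a force reading partway.

>>> jog_arm([
  [0, 0, 0, 0.2, -0.04, 0.05, 0.1],
  [0, 0, 0, 0.2, 0, 0, 0.1],
  [0, 0, 0, 0.2, 0, 0, 0.1],
  [0, 0, 0, 0.1, 0, 0, 0.1],
])

```text
clock: 7.35
eef_pos: [493.3, -167.1, 111.7]
tcp_rot: [2.395, 1.571, 2.709]
contact_force: [0.3, 1.0, -1.1]
opening: 0.243
```

>>> jog_arm([
  [0, 0, 0, 0.2, 0, 0, 0.1],
  [0, 0, 0, 0.2, 0, 0, 0.1],
])

```text
clock: 7.55
eef_pos: [493.4, -167.1, 107.8]
tcp_rot: [-1.712, 1.571, -1.397]
contact_force: [-0.1, -0.4, -0.9]
opening: 0.243
```

```bash
python3 - <<'E'
from h import *; from rig import r
plan(r,(493.5,-167.2,103.7),18)
E
```

```text
t 7.55 pos [ 493.39 -167.15  107.83] zang 18.03 xtool [ 0. -0. -1.] F [-0.11 -0.4  -0.87] T [ 0.009  0.006 -0.044] open 0.2426
 shift cm [ 0.413 -0.008  0.009] ('rotx deg', np.float64(0.03))
```

>>> jog_arm([
  [0, 0, 0, 0.2, 0, 0, 0.1],
  [0, 0, 0, 0.2, 0, 0, 0.1],
  [0, 0, 0, 0, 0, 0, 0.1],
])

```text
clock: 7.85
eef_pos: [493.2, -167.0, 103.7]
tcp_rot: [2.488, 1.57, 2.803]
contact_force: [0.5, 0.6, -0.2]
opening: 0.244
```

>>> jog_arm([
  [0, 0, 0, 0, 0, 0.1, 0.1],
  [0, 0, 0, 0, 0, 0.1, 0.1],
])

```text
clock: 8.05
eef_pos: [495.4, -166.5, 104.1]
tcp_rot: [-0.543, 1.571, -0.229]
contact_force: [-0.9, -0.6, -1.0]
opening: 0.245
```

```bash
cat > f.py <<'E'
from h import *; from rig import r
def fx():
    s=r.sense();a=np.radians(18);ux=np.array([np.cos(a),np.sin(a),0]);uy=np.array([-np.sin(a),np.cos(a),0])
    d=s['eef_pos']-np.array([499.3,-165.3,114.7]);F=s['contact_force']
    M=R.from_euler('xyz',s['tcp_rot']).as_matrix()
    print('t %.2f brake-frame tip x %.2f y %.2f z %.2f | F x %.2f y %.2f z %.2f | T %s tiltx %.3f open %.4f'%(s['clock'],d@ux,d@uy,d[2],F@ux,F@uy,F[2],np.round(s['wrist_torque'],2),np.degrees(np.arcsin(M[:,0]@ux)),s['opening']))
fx()
E
python3 f.py
```

```text
t 8.05 brake-frame tip x -4.06 y 0.05 z -10.63 | F x -1.02 y -0.29 z -1.04 | T [-0.02 -0.02 -0.03] tiltx 0.008 open 0.2453
```

>>> jog_arm([
  [0, 0, 0, 0, 0, 0.1, 0.1],
  [0, 0, 0, 0, 0, 0.05, 0.1],
])

```text
clock: 8.25
eef_pos: [496.6, -166.0, 104.0]
tcp_rot: [3.047, 1.57, -2.922]
contact_force: [-1.9, -1.0, 0.2]
opening: 0.242
```

>>> jog_arm([
  [0, 0, 0, 0, 0, 0.1, 0.1],
])

```text
clock: 8.35
eef_pos: [497.0, -165.8, 103.9]
tcp_rot: [2.885, 1.569, -3.083]
contact_force: [-4.7, -2.6, 1.5]
opening: 0.241
```

>>> jog_arm([
  [0, 0, 0, 0, 0, 0.1, 0.1],
])

```text
clock: 8.45
eef_pos: [498.0, -165.5, 103.9]
tcp_rot: [2.843, 1.569, -3.125]
contact_force: [-3.0, -2.1, 1.9]
opening: 0.241
```

>>> jog_arm([
  [0, 0, 0, 0, 0, 0.1, 0.1],
])

```text
clock: 8.55
eef_pos: [499.2, -165.1, 103.9]
tcp_rot: [2.636, 1.57, 2.95]
contact_force: [-2.7, -1.8, -0.1]
opening: 0.244
```

```bash
python3 f.py
```

```text
t 8.55 brake-frame tip x -0.01 y 0.26 z -10.82 | F x -3.10 y -0.84 z -0.14 | T [-0.25  0.64 -0.06] tiltx -0.042 open 0.2437
```

>>> jog_arm([
  [0, 0, 0, 0, 0, 0.1, 0.1],
])

```text
clock: 8.65
eef_pos: [500.4, -164.7, 103.9]
tcp_rot: [2.19, 1.57, 2.505]
contact_force: [-2.1, -0.6, -0.6]
opening: 0.243
```

>>> jog_arm([
  [0, 0, 0, 0, 0, 0.1, 0.1],
])

```text
clock: 8.75
eef_pos: [501.5, -164.3, 103.8]
tcp_rot: [1.501, 1.571, 1.816]
contact_force: [-2.1, 1.0, -2.4]
opening: 0.243
```

>>> jog_arm([
  [0, 0, 0, 0, 0, 0.1, 0.1],
])

```text
clock: 8.85
eef_pos: [502.7, -164.0, 103.9]
tcp_rot: [0.207, 1.57, 0.522]
contact_force: [-1.0, 0.2, -1.1]
opening: 0.244
```

>>> jog_arm([
  [0, 0, 0, 0, 0, 0.1, 0.1],
])

```text
clock: 8.95
eef_pos: [503.9, -163.8, 104.0]
tcp_rot: [-0.321, 1.57, -0.006]
contact_force: [-1.0, -0.5, -1.6]
opening: 0.243
```

```bash
python3 f.py
```

```text
t 8.95 brake-frame tip x 4.81 y 0.00 z -10.66 | F x -1.13 y -0.16 z -1.56 | T [0.01 0.13 0.  ] tiltx 0.045 open 0.2431
```

>>> jog_arm([
  [0, 0, 0, 0, 0, 0.1, 0.1],
])

```text
clock: 9.05
eef_pos: [505.0, -163.5, 104.2]
tcp_rot: [-0.408, 1.57, -0.093]
contact_force: [1.4, -0.6, -1.1]
opening: 0.245
```

>>> jog_arm([
  [0, 0, 0, 0, 0, 0.1, 0.1],
])

```text
clock: 9.15
eef_pos: [505.9, -163.2, 104.2]
tcp_rot: [-0.443, 1.57, -0.128]
contact_force: [0.7, 0.7, -1.0]
opening: 0.243
```

```bash
python3 f.py
```

```text
t 9.15 brake-frame tip x 6.93 y -0.09 z -10.52 | F x 0.92 y 0.47 z -1.01 | T [-0.01  0.01  0.03] tiltx 0.058 open 0.2434
```

Click 1: the push peaked near 5 N and then fell to zero. Now lift and go back.

>>> jog_arm([
  [0, 0, 0, -0.4, 0, 0, 0.1],
  [0, 0, 0, -0.4, 0, 0, 0.1],
  [0, 0, 0, 0, 0, -0.6, 0.1],
  [0, 0, 0, 0, 0, -0.7, 0.1],
  [0, 0, 0, 0, 0, 0, 0.1],
  [0, 0, 0, 0, 0, 0, 0.1],
])

```text
clock: 9.75
eef_pos: [492.5, -167.4, 111.9]
tcp_rot: [2.28, 1.571, 2.594]
contact_force: [-1.1, 0.5, -0.8]
opening: 0.246
```

```bash
python3 f.py
```

```text
t 9.75 brake-frame tip x -7.10 y 0.13 z -2.76 | F x -0.92 y 0.84 z -0.79 | T [-0.01 -0.02  0.07] tiltx -0.007 open 0.2461
```

>>> jog_arm([
  [0, 0, 0, 0.4, 0, 0.05, 0.1],
  [0, 0, 0, 0.4, 0, 0, 0.1],
  [0, 0, 0, 0, 0, 0, 0.1],
  [0, 0, 0, 0, 0, 0.1, 0.1],
  [0, 0, 0, 0, 0, 0.1, 0.1],
  [0, 0, 0, 0, 0, 0.1, 0.1],
])

```text
clock: 10.35
eef_pos: [496.4, -166.2, 104.1]
tcp_rot: [-0.705, 1.571, -0.39]
contact_force: [-1.6, -0.3, -0.8]
opening: 0.244
```

```bash
python3 f.py
```

```text
t 10.35 brake-frame tip x -2.98 y 0.07 z -10.65 | F x -1.66 y 0.21 z -0.84 | T [-0.05  0.27 -0.02] tiltx 0.006 open 0.2444
```

>>> jog_arm([
  [0, 0, 0, 0, 0, 0.1, 0.1],
])

```text
clock: 10.45
eef_pos: [496.8, -165.9, 104.0]
tcp_rot: [2.949, 1.57, -3.019]
contact_force: [-4.6, -1.7, 1.7]
opening: 0.245
```

>>> jog_arm([
  [0, 0, 0, 0, 0, 0.05, 0.1],
])

```text
clock: 10.55
eef_pos: [497.0, -165.8, 103.9]
tcp_rot: [2.907, 1.569, -3.061]
contact_force: [-4.3, -2.4, 1.6]
opening: 0.244
```

>>> jog_arm([
  [0, 0, 0, 0, 0, 0.05, 0.1],
])

```text
clock: 10.65
eef_pos: [497.6, -165.6, 103.9]
tcp_rot: [2.867, 1.57, -3.102]
contact_force: [-2.7, -1.1, 0.9]
opening: 0.243
```

>>> jog_arm([
  [0, 0, 0, 0, 0, 0.05, 0.1],
])

```text
clock: 10.75
eef_pos: [498.3, -165.4, 103.9]
tcp_rot: [2.641, 1.57, 2.956]
contact_force: [-3.5, -1.2, 0.6]
opening: 0.247
```

```bash
python3 f.py
```

```text
t 10.75 brake-frame tip x -1.01 y 0.23 z -10.77 | F x -3.73 y -0.02 z 0.63 | T [-0.3   0.73  0.02] tiltx -0.033 open 0.2468
```

>>> jog_arm([
  [0, 0, 0, 0, 0, 0.1, 0.1],
  [0, 0, 0, 0, 0, 0.1, 0.1],
])

```text
clock: 10.95
eef_pos: [500.6, -164.7, 103.9]
tcp_rot: [1.304, 1.571, 1.618]
contact_force: [-2.6, -0.3, -1.7]
opening: 0.243
```

>>> jog_arm([
  [0, 0, 0, 0, 0, 0.1, 0.1],
  [0, 0, 0, 0, 0, 0.1, 0.1],
])

```text
clock: 11.15
eef_pos: [502.7, -164.0, 103.9]
tcp_rot: [-0.006, 1.57, 0.308]
contact_force: [-1.6, 0.3, -1.7]
opening: 0.243
```

>>> jog_arm([
  [0, 0, 0, 0, 0, 0.1, 0.1],
  [0, 0, 0, 0, 0, 0.1, 0.1],
])

```text
clock: 11.35
eef_pos: [505.0, -163.6, 104.1]
tcp_rot: [-0.42, 1.57, -0.106]
contact_force: [0.2, -0.3, -1.2]
opening: 0.246
```

>>> jog_arm([
  [0, 0, 0, 0, 0, 0.1, 0.1],
  [0, 0, 0, 0, 0, 0.05, 0.1],
])

```text
clock: 11.55
eef_pos: [506.2, -163.1, 104.1]
tcp_rot: [-0.464, 1.57, -0.149]
contact_force: [0.2, -0.5, -0.7]
opening: 0.249
```

```bash
python3 f.py
```

```text
t 11.55 brake-frame tip x 7.28 y -0.03 z -10.57 | F x 0.02 y -0.52 z -0.71 | T [ 0.01 -0.07 -0.04] tiltx 0.039 open 0.2490
```

Click 2. Back again.

>>> jog_arm([
  [0, 0, 0, -0.4, 0, 0, 0.1],
  [0, 0, 0, -0.4, 0, 0, 0.1],
  [0, 0, 0, 0, 0, -0.6, 0.1],
  [0, 0, 0, 0, 0, -0.7, 0.1],
  [0, 0, 0, 0, 0, 0, 0.1],
  [0, 0, 0, 0, 0, 0, 0.1],
  [0, 0, 0, 0.4, 0, 0, 0.1],
  [0, 0, 0, 0.4, 0, 0, 0.1],
  [0, 0, 0, 0, 0, 0, 0.1],
  [0, 0, 0, 0, 0, 0.1, 0.1],
  [0, 0, 0, 0, 0, 0.1, 0.1],
  [0, 0, 0, 0, 0, 0.1, 0.1],
])

```text
clock: 12.75
eef_pos: [496.4, -166.2, 104.1]
tcp_rot: [-0.714, 1.571, -0.399]
contact_force: [-0.8, -1.0, -0.7]
opening: 0.245
```

```bash
python3 f.py
```

```text
t 12.75 brake-frame tip x -2.98 y 0.06 z -10.64 | F x -1.03 y -0.69 z -0.67 | T [-0.09  0.34 -0.03] tiltx 0.007 open 0.2445
```

>>> jog_arm([
  [0, 0, 0, 0, 0, 0.1, 0.1],
])

```text
clock: 12.85
eef_pos: [496.8, -165.9, 104.0]
tcp_rot: [2.964, 1.57, -3.004]
contact_force: [-4.4, -2.9, 1.1]
opening: 0.241
```

>>> jog_arm([
  [0, 0, 0, 0, 0, 0.05, 0.1],
])

```text
clock: 12.95
eef_pos: [497.0, -165.8, 103.9]
tcp_rot: [2.917, 1.569, -3.051]
contact_force: [-3.2, -3.3, 2.5]
opening: 0.244
```

>>> jog_arm([
  [0, 0, 0, 0, 0, 0.05, 0.1],
])

```text
clock: 13.05
eef_pos: [497.6, -165.6, 103.9]
tcp_rot: [2.87, 1.57, -3.098]
contact_force: [-4.1, -1.4, 1.2]
opening: 0.245
```

>>> jog_arm([
  [0, 0, 0, 0, 0, 0.03, 0.1],
])

```text
clock: 13.15
eef_pos: [498.1, -165.5, 103.9]
tcp_rot: [2.7, 1.57, 3.015]
contact_force: [-3.7, -1.3, 1.9]
opening: 0.242
```

```bash
python3 f.py
```

```text
t 13.15 brake-frame tip x -1.17 y 0.22 z -10.76 | F x -3.89 y -0.12 z 1.87 | T [-0.26  0.69 -0.01] tiltx -0.030 open 0.2416
```

Same pattern as before, so this is a third click. I continue.

>>> jog_arm([
  [0, 0, 0, 0, 0, 0.1, 0.1],
  [0, 0, 0, 0, 0, 0.1, 0.1],
])

```text
clock: 13.35
eef_pos: [500.3, -164.7, 103.9]
tcp_rot: [1.595, 1.571, 1.909]
contact_force: [-2.8, -0.2, -1.2]
opening: 0.245
```

>>> jog_arm([
  [0, 0, 0, 0, 0, 0.1, 0.1],
  [0, 0, 0, 0, 0, 0.1, 0.1],
])

```text
clock: 13.55
eef_pos: [502.5, -164.1, 103.9]
tcp_rot: [0.039, 1.57, 0.354]
contact_force: [-1.5, -0.6, -1.6]
opening: 0.249
```

>>> jog_arm([
  [0, 0, 0, 0, 0, 0.1, 0.1],
  [0, 0, 0, 0, 0, 0.1, 0.1],
])

```text
clock: 13.75
eef_pos: [504.8, -163.6, 104.2]
tcp_rot: [-0.392, 1.57, -0.078]
contact_force: [0.5, -0.1, -1.5]
opening: 0.239
```

>>> jog_arm([
  [0, 0, 0, 0, 0, 0.1, 0.1],
  [0, 0, 0, 0, 0, 0.07, 0.1],
])

```text
clock: 13.95
eef_pos: [506.2, -163.1, 104.1]
tcp_rot: [-0.448, 1.57, -0.134]
contact_force: [-0.3, 0.0, -1.6]
opening: 0.246
```

```bash
python3 f.py
```

```text
t 13.95 brake-frame tip x 7.27 y -0.06 z -10.56 | F x -0.25 y 0.10 z -1.56 | T [0.   0.   0.02] tiltx 0.041 open 0.2455
```

Click 3. Next stroke with smaller steps, expecting the bite.

>>> jog_arm([
  [0, 0, 0, -0.4, 0, 0, 0.1],
  [0, 0, 0, -0.4, 0, 0, 0.1],
  [0, 0, 0, 0, 0, -0.6, 0.1],
  [0, 0, 0, 0, 0, -0.7, 0.1],
  [0, 0, 0, 0, 0, 0, 0.1],
  [0, 0, 0, 0, 0, 0, 0.1],
  [0, 0, 0, 0.4, 0, 0, 0.1],
  [0, 0, 0, 0.4, 0, 0, 0.1],
  [0, 0, 0, 0, 0, 0, 0.1],
  [0, 0, 0, 0, 0, 0.1, 0.1],
  [0, 0, 0, 0, 0, 0.1, 0.1],
  [0, 0, 0, 0, 0, 0.1, 0.1],
])

```text
clock: 15.15
eef_pos: [496.5, -166.2, 104.1]
tcp_rot: [-0.539, 1.571, -0.224]
contact_force: [-1.0, -0.4, -0.4]
opening: 0.245
```

>>> jog_arm([
  [0, 0, 0, 0, 0, 0.05, 0.1],
])

```text
clock: 15.25
eef_pos: [496.5, -166.1, 104.0]
tcp_rot: [3.044, 1.57, -2.924]
contact_force: [-3.1, -1.1, 0.2]
opening: 0.239
```

>>> jog_arm([
  [0, 0, 0, 0, 0, 0.05, 0.1],
])

```text
clock: 15.35
eef_pos: [496.7, -165.9, 104.0]
tcp_rot: [2.925, 1.57, -3.043]
contact_force: [-3.7, -1.1, 0.8]
opening: 0.244
```

>>> jog_arm([
  [0, 0, 0, 0, 0, 0.04, 0.1],
])

```text
clock: 15.45
eef_pos: [496.9, -165.8, 103.9]
tcp_rot: [2.9, 1.569, -3.068]
contact_force: [-4.3, -2.4, 1.1]
opening: 0.247
```

>>> jog_arm([
  [0, 0, 0, 0, 0, 0.04, 0.1],
])

```text
clock: 15.55
eef_pos: [497.4, -165.7, 103.9]
tcp_rot: [2.85, 1.57, -3.118]
contact_force: [-4.4, -2.0, 0.6]
opening: 0.243
```

```bash
python3 f.py
```

```text
t 15.55 brake-frame tip x -1.94 y 0.23 z -10.77 | F x -4.80 y -0.49 z 0.62 | T [-0.44  0.91  0.02] tiltx -0.060 open 0.2426
```

>>> jog_arm([
  [0, 0, 0, 0, 0, 0.04, 0.1],
])

```text
clock: 15.65
eef_pos: [497.8, -165.5, 103.9]
tcp_rot: [2.806, 1.57, 3.12]
contact_force: [-4.8, -2.7, 1.4]
opening: 0.244
```

>>> jog_arm([
  [0, 0, 0, 0, 0, 0.03, 0.1],
])

```text
clock: 15.75
eef_pos: [498.0, -165.4, 103.9]
tcp_rot: [2.819, 1.57, 3.134]
contact_force: [-5.9, -3.1, 2.1]
opening: 0.241
```

>>> jog_arm([
  [0, 0, 0, 0, 0, 0.03, 0.1],
])

```text
clock: 15.85
eef_pos: [498.2, -165.4, 103.9]
tcp_rot: [2.818, 1.569, 3.133]
contact_force: [-5.7, -1.5, 2.7]
opening: 0.245
```

```bash
python3 f.py
```

```text
t 15.85 brake-frame tip x -1.06 y 0.28 z -10.81 | F x -5.89 y 0.36 z 2.74 | T [-0.61  1.18  0.  ] tiltx -0.077 open 0.2452
```

The force is climbing past the earlier peak at the same place (6 N, against 3.8 N before). I go on to 8–9 N.

>>> jog_arm([
  [0, 0, 0, 0, 0, 0.04, 0.1],
])

```text
clock: 15.95
eef_pos: [498.5, -165.3, 103.9]
tcp_rot: [2.851, 1.569, -3.117]
contact_force: [-7.3, -3.4, 3.6]
opening: 0.246
```

>>> jog_arm([
  [0, 0, 0, 0, 0, 0.04, 0.1],
])

```text
clock: 16.05
eef_pos: [498.7, -165.2, 103.9]
tcp_rot: [2.874, 1.569, -3.094]
contact_force: [-6.7, -3.2, 2.5]
opening: 0.243
```

```bash
python3 f.py
```

```text
t 16.05 brake-frame tip x -0.53 y 0.31 z -10.84 | F x -7.33 y -0.93 z 2.52 | T [-0.7   1.41 -0.01] tiltx -0.106 open 0.2429
```

>>> jog_arm([
  [0, 0, 0, 0, 0, 0.04, 0.1],
  [0, 0, 0, 0, 0, 0, 0.1],
])

```text
clock: 16.25
eef_pos: [498.9, -165.1, 103.8]
tcp_rot: [2.891, 1.568, -3.077]
contact_force: [-7.9, -3.3, 3.4]
opening: 0.241
```

```bash
python3 f.py
```

```text
t 16.25 brake-frame tip x -0.37 y 0.31 z -10.87 | F x -8.55 y -0.74 z 3.36 | T [-0.82  1.5   0.04] tiltx -0.134 open 0.2409
```

>>> jog_arm([
  [0, 0, 0, 0, 0, 0.03, 0.1],
  [0, 0, 0, 0, 0, 0, 0.1],
  [0, 0, 0, 0, 0, 0, 0.1],
])

```text
clock: 16.55
eef_pos: [498.9, -165.1, 103.8]
tcp_rot: [2.899, 1.568, -3.069]
contact_force: [-8.4, -4.0, 4.9]
opening: 0.247
```

```bash
python3 f.py
```

```text
t 16.55 brake-frame tip x -0.29 y 0.32 z -10.87 | F x -9.18 y -1.19 z 4.87 | T [-0.9   1.72 -0.03] tiltx -0.156 open 0.2468
```

A steady 9.2 N brings no click and the tooth gave about 2 mm, so the shoes bite after three clicks. Now I ease off, lift, and go to the +x gap.

>>> jog_arm([
  [0, 0, 0, 0, 0, -0.2, 0.1],
  [0, 0, 0, 0, 0, -0.4, 0.1],
  [0, 0, 0, 0, 0, 0, 0.1],
  [0, 0, 0, -0.4, 0, 0, 0.1],
  [0, 0, 0, -0.4, 0, 0, 0.1],
  [0, 0, 0, 0, 0, 0.6, 0.1],
  [0, 0, 0, 0, 0, 0.6, 0.1],
  [0, 0, 0, 0, 0, 0, 0.1],
  [0, 0, 0, 0, 0, 0, 0.1],
  [0, 0, 0, 0, 0, 0, 0.1],
])

```text
clock: 17.55
eef_pos: [505.8, -162.9, 111.8]
tcp_rot: [2.569, 1.57, 2.884]
contact_force: [-0.4, 0.5, -0.9]
opening: 0.248
```

```bash
python3 f.py
```

```text
t 17.55 brake-frame tip x 6.96 y 0.27 z -2.92 | F x -0.22 y 0.58 z -0.85 | T [-0.03  0.02 -0.  ] tiltx -0.025 open 0.2485
```

>>> jog_arm([
  [0, 0, 0, 0.4, -0.02, -0.05, 0.1],
  [0, 0, 0, 0.4, 0, 0, 0.1],
  [0, 0, 0, 0, 0, 0, 0.1],
  [0, 0, 0, 0, 0, -0.1, 0.1],
  [0, 0, 0, 0, 0, -0.1, 0.1],
  [0, 0, 0, 0, 0, -0.1, 0.1],
])

```text
clock: 18.15
eef_pos: [502.7, -164.3, 104.1]
tcp_rot: [-0.587, 1.571, -0.272]
contact_force: [-0.4, -0.1, -0.7]
opening: 0.243
```

```bash
python3 f.py
```

```text
t 18.15 brake-frame tip x 3.56 y -0.11 z -10.63 | F x -0.39 y -0.02 z -0.75 | T [-0.01  0.02  0.01] tiltx 0.007 open 0.2434
```

>>> jog_arm([
  [0, 0, 0, 0, 0, -0.06, 0.1],
])

```text
clock: 18.25
eef_pos: [502.1, -164.5, 104.1]
tcp_rot: [-0.659, 1.571, -0.344]
contact_force: [0.1, 0.0, -1.1]
opening: 0.242
```

>>> jog_arm([
  [0, 0, 0, 0, 0, -0.06, 0.1],
])

```text
clock: 18.35
eef_pos: [501.9, -164.7, 104.1]
tcp_rot: [-0.318, 1.57, -0.003]
contact_force: [2.9, 1.5, -1.7]
opening: 0.241
```

>>> jog_arm([
  [0, 0, 0, 0, 0, -0.06, 0.1],
])

```text
clock: 18.45
eef_pos: [501.6, -164.8, 104.1]
tcp_rot: [-0.257, 1.569, 0.057]
contact_force: [3.9, 2.0, -2.8]
opening: 0.241
```

```bash
python3 f.py
```

```text
t 18.45 brake-frame tip x 2.39 y -0.20 z -10.55 | F x 4.29 y 0.67 z -2.77 | T [ 0.42 -0.74  0.02] tiltx 0.076 open 0.2413
```

Contact at +2.8. Continue the slackening stroke.

>>> jog_arm([
  [0, 0, 0, 0, 0, -0.06, 0.1],
])

```text
clock: 18.55
eef_pos: [501.2, -164.9, 104.1]
tcp_rot: [-0.245, 1.569, 0.069]
contact_force: [3.2, 2.7, -2.8]
opening: 0.247
```

>>> jog_arm([
  [0, 0, 0, 0, 0, -0.06, 0.1],
])

```text
clock: 18.65
eef_pos: [500.4, -165.2, 104.1]
tcp_rot: [-0.346, 1.57, -0.031]
contact_force: [3.6, 2.2, -2.0]
opening: 0.242
```

>>> jog_arm([
  [0, 0, 0, 0, 0, -0.08, 0.1],
])

```text
clock: 18.75
eef_pos: [499.5, -165.5, 104.2]
tcp_rot: [-0.482, 1.57, -0.167]
contact_force: [3.4, 0.5, -2.3]
opening: 0.241
```

>>> jog_arm([
  [0, 0, 0, 0, 0, -0.1, 0.1],
  [0, 0, 0, 0, 0, -0.1, 0.1],
])

```text
clock: 18.95
eef_pos: [497.0, -166.2, 104.0]
tcp_rot: [-2.736, 1.57, -2.421]
contact_force: [1.8, 0.6, -2.9]
opening: 0.244
```

```bash
python3 f.py
```

```text
t 18.95 brake-frame tip x -2.43 y -0.18 z -10.72 | F x 1.92 y 0.01 z -2.90 | T [ 0.08 -0.41  0.09] tiltx -0.017 open 0.2436
```

>>> jog_arm([
  [0, 0, 0, 0, 0, -0.1, 0.1],
  [0, 0, 0, 0, 0, -0.1, 0.1],
])

```text
clock: 19.15
eef_pos: [494.8, -166.7, 103.9]
tcp_rot: [2.843, 1.57, -3.125]
contact_force: [0.3, 0.0, -2.1]
opening: 0.243
```

```bash
python3 f.py
```

```text
t 19.15 brake-frame tip x -4.75 y 0.02 z -10.83 | F x 0.27 y -0.07 z -2.09 | T [-0.02 -0.16  0.04] tiltx -0.053 open 0.2431
```

>>> jog_arm([
  [0, 0, 0, 0, 0, -0.1, 0.1],
  [0, 0, 0, 0, 0, -0.1, 0.1],
])

```text
clock: 19.35
eef_pos: [492.8, -167.3, 103.8]
tcp_rot: [2.682, 1.57, 2.997]
contact_force: [0.3, -0.2, -1.2]
opening: 0.245
```

```bash
python3 f.py
```

```text
t 19.35 brake-frame tip x -6.77 y 0.10 z -10.86 | F x 0.23 y -0.30 z -1.18 | T [-0.02 -0.06  0.01] tiltx -0.054 open 0.2447
```

>>> jog_arm([
  [0, 0, 0, 0, 0, -0.08, 0.1],
  [0, 0, 0, 0, 0, 0, 0.1],
])

```text
clock: 19.55
eef_pos: [492.4, -167.6, 103.9]
tcp_rot: [2.635, 1.57, 2.949]
contact_force: [-0.3, 0.3, -0.7]
opening: 0.241
```

```bash
python3 f.py
```

```text
t 19.55 brake-frame tip x -7.29 y -0.01 z -10.78 | F x -0.16 y 0.35 z -0.68 | T [-0.   -0.02 -0.06] tiltx -0.022 open 0.2409
```

Back click 1. Lift and go forward for the second one.

>>> jog_arm([
  [0, 0, 0, -0.4, 0, 0, 0.1],
  [0, 0, 0, -0.4, 0, 0, 0.1],
  [0, 0, 0, 0, 0, 0.7, 0.1],
  [0, 0, 0, 0, 0, 0.7, 0.1],
  [0, 0, 0, 0, 0, 0, 0.1],
  [0, 0, 0, 0, 0, 0, 0.1],
  [0, 0, 0, 0, 0, 0, 0.1],
])

```text
clock: 20.25
eef_pos: [505.8, -163.1, 111.7]
tcp_rot: [2.607, 1.57, 2.922]
contact_force: [-0.1, -0.6, -1.1]
opening: 0.244
```

```bash
python3 f.py
```

```text
t 20.25 brake-frame tip x 6.82 y 0.10 z -2.95 | F x -0.31 y -0.51 z -1.06 | T [-0.02 -0.01  0.  ] tiltx -0.030 open 0.2436
```

>>> jog_arm([
  [0, 0, 0, 0.4, 0, -0.03, 0.1],
  [0, 0, 0, 0.4, 0, 0, 0.1],
  [0, 0, 0, 0, 0, 0, 0.1],
  [0, 0, 0, 0, 0, -0.1, 0.1],
  [0, 0, 0, 0, 0, -0.1, 0.1],
  [0, 0, 0, 0, 0, -0.1, 0.1],
])

```text
clock: 20.85
eef_pos: [502.8, -164.3, 104.1]
tcp_rot: [-0.576, 1.571, -0.261]
contact_force: [-0.1, 0.7, -0.5]
opening: 0.245
```

>>> jog_arm([
  [0, 0, 0, 0, 0, -0.06, 0.1],
  [0, 0, 0, 0, 0, -0.06, 0.1],
])

```text
clock: 21.05
eef_pos: [501.9, -164.6, 104.1]
tcp_rot: [-0.347, 1.57, -0.032]
contact_force: [0.8, 0.6, -2.0]
opening: 0.241
```

>>> jog_arm([
  [0, 0, 0, 0, 0, -0.06, 0.1],
])

```text
clock: 21.15
eef_pos: [501.7, -164.7, 104.1]
tcp_rot: [-0.253, 1.57, 0.062]
contact_force: [3.0, 2.0, -2.8]
opening: 0.247
```

>>> jog_arm([
  [0, 0, 0, 0, 0, -0.06, 0.1],
])

```text
clock: 21.25
eef_pos: [501.3, -164.9, 104.2]
tcp_rot: [-0.259, 1.569, 0.055]
contact_force: [4.1, 2.3, -2.6]
opening: 0.244
```

```bash
python3 f.py
```

```text
t 21.25 brake-frame tip x 2.04 y -0.23 z -10.54 | F x 4.59 y 0.95 z -2.64 | T [ 0.46 -0.82  0.05] tiltx 0.088 open 0.2438
```

>>> jog_arm([
  [0, 0, 0, 0, 0, -0.06, 0.1],
  [0, 0, 0, 0, 0, -0.08, 0.1],
])

```text
clock: 21.45
eef_pos: [499.6, -165.4, 104.1]
tcp_rot: [-0.494, 1.57, -0.179]
contact_force: [3.3, 2.0, -1.2]
opening: 0.243
```

>>> jog_arm([
  [0, 0, 0, 0, 0, -0.1, 0.1],
  [0, 0, 0, 0, 0, -0.1, 0.1],
])

```text
clock: 21.65
eef_pos: [497.2, -166.2, 104.0]
tcp_rot: [-2.549, 1.571, -2.234]
contact_force: [2.4, 0.8, -2.1]
opening: 0.243
```

```bash
python3 f.py
```

```text
t 21.65 brake-frame tip x -2.30 y -0.16 z -10.70 | F x 2.50 y 0.08 z -2.13 | T [ 0.1  -0.49 -0.04] tiltx -0.012 open 0.2429
```

>>> jog_arm([
  [0, 0, 0, 0, 0, -0.1, 0.1],
  [0, 0, 0, 0, 0, -0.1, 0.1],
])

```text
clock: 21.85
eef_pos: [494.9, -166.8, 103.9]
tcp_rot: [2.825, 1.57, 3.14]
contact_force: [1.4, 1.3, -1.4]
opening: 0.245
```

>>> jog_arm([
  [0, 0, 0, 0, 0, -0.1, 0.1],
  [0, 0, 0, 0, 0, -0.1, 0.1],
  [0, 0, 0, 0, 0, -0.09, 0.1],
  [0, 0, 0, 0, 0, 0, 0.1],
])

```text
clock: 22.25
eef_pos: [492.3, -167.5, 103.9]
tcp_rot: [2.619, 1.57, 2.934]
contact_force: [0.1, -0.5, -1.8]
opening: 0.245
```

```bash
python3 f.py
```

```text
t 22.25 brake-frame tip x -7.33 y 0.02 z -10.81 | F x -0.06 y -0.49 z -1.80 | T [-0.01  0.01 -0.07] tiltx -0.029 open 0.2451
```

Second back click done. Now lift out and look at the spoon in the grip.

>>> jog_arm([
  [0, 0, 0, -1, 0, 0, 0.1],
  [0, 0, 0, -2, 0, 0, 0.1],
  [0, 0, 0, -2.4, 0, 0, 0.1],
  [0, 0, 0, -2, 0, 0, 0.1],
  [0, 0, 0, 0, 0, 0, 0.1],
  [0, 0, 0, 0, 0, 0, 0.1],
])

```text
clock: 22.85
eef_pos: [492.8, -167.6, 178.3]
tcp_rot: [-0.645, 1.57, -0.331]
contact_force: [-0.3, 0.7, -1.4]
opening: 0.247
```

```bash
python3 - <<'E'
from h import *; from rig import r
plan(r,(607.3,156.1,178),10.83)
a,d=r.grab_frame('scene');cv2.imwrite('pics/s6f.png',a[:,:,::-1])
cv2.imwrite('pics/s6.png',cv2.resize(a[150:245,300:410,::-1],None,fx=6,fy=6,interpolation=cv2.INTER_CUBIC))
E
```

```text
t 22.85 pos [ 492.79 -167.57  178.31] zang 18.04 xtool [ 1.e-03 -3.e-04 -1.e+00] F [-0.35  0.68 -1.39] T [-0.015 -0.     0.018] open 0.2472
 shift cm [ 0.031 27.232 20.909] ('rotx deg', np.float64(7.21))
```

View pics/s6.png

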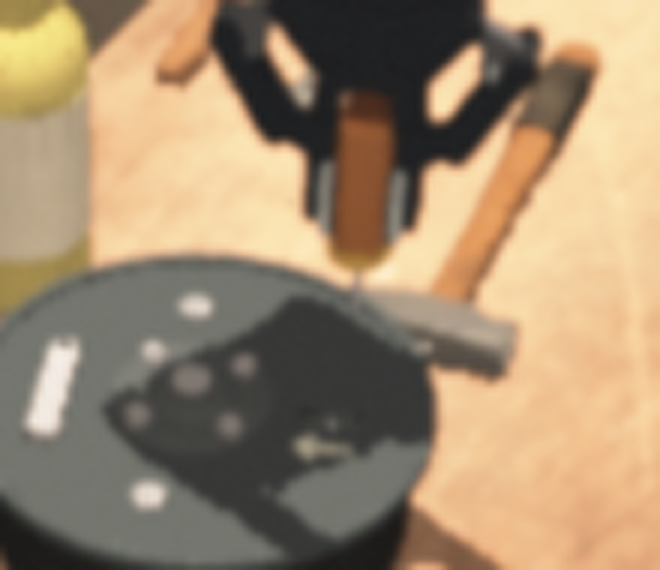

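The spoon hangs straight in the pads and the tooth glint sits mid-slot at crop (335,422). Back to the block.

>>> jog_arm([
  [0, 0, 0, 0, 2, 1.55, 0.1],
  [0, 0, 0, 0, 3.5, 2.7, 0.1],
  [0, 0, 0, 0, 3.5, 2.7, 0.1],
  [0, 0, 0, 0, 3.5, 2.7, 0.1],
  [0, 0, 0, 0, 3.5, 2.7, 0.1],
  [0, 0, 0, 0, 3.5, 2.7, 0.1],
  [0, 0, 0, 0, 3.5, 2.7, 0.1],
  [0, 0, 0, 0, 2.8, 2.1, 0.1],
  [0, 0, 0, 0, 1.4, 1.05, 0.1],
  [3.6, 0, 0, 0, 0, 0, 0.1],
  [3.6, 0, 0, 0, 0, 0, 0.1],
  [0, 0, 0, 0, 0, 0, 0.1],
  [0, 0, 0, 0, 0, 0, 0.1],
  [0, 0, 0, 0, 0, 0, 0.1],
])

```text
clock: 24.3
eef_pos: [607.0, 155.3, 177.6]
tcp_rot: [-2.969, 1.57, -2.779]
contact_force: [0.7, -0.3, -1.6]
opening: 0.245
```

```bash
python3 - <<'E'
from h import *; from rig import r
plan(r,(607.5,156.4,115),10.83)
a,d=r.grab_frame('scene');cv2.imwrite('pics/s7f.png',a[:,:,::-1])
cv2.imwrite('pics/s7.png',cv2.resize(a[220:310,200:310,::-1],None,fx=6,fy=6,interpolation=cv2.INTER_CUBIC))
E
```

```text
t 24.3 pos [606.97 155.25 177.63] zang 10.88 xtool [-6.e-04 -2.e-04 -1.e+00] F [ 0.74 -0.29 -1.57] T [-0.009  0.032  0.036] open 0.2446
 shift cm [6.263 0.103 0.078] ('rotx deg', np.float64(0.05))
```

View pics/s7.png

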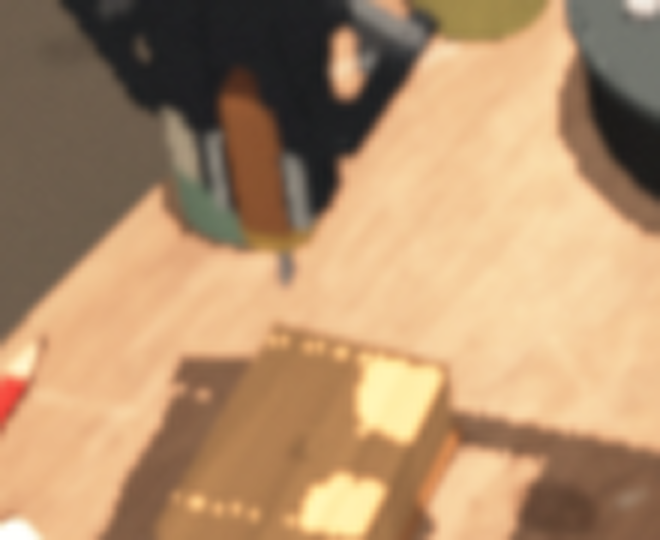

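>>> jog_arm([
  [0, 0, 0, 2, 0.11, 0.14, 0.1],
  [0, 0, 0, 2.5, 0, 0, 0.1],
  [0, 0, 0, 1.8, 0, 0, 0.1],
  [0, 0, 0, 0, 0, 0, 0.1],
  [0, 0, 0, 0, 0, 0, 0.1],
  [0, 0, 0, 0, 0, 0, 0.1],
])

```text
clock: 24.95
eef_pos: [609.2, 157.2, 116.2]
tcp_rot: [0.04, 1.569, 0.229]
contact_force: [1.1, 0.3, -1.1]
opening: 0.242
```

```bash
python3 - <<'E'
from h import *; from rig import r
plan(r,(608,156.5,88),10.83)
a,d=r.grab_frame('scene');cv2.imwrite('pics/s8f.png',a[:,:,::-1])
cv2.imwrite('pics/s8.png',cv2.resize(a[240:315,205:305,::-1],None,fx=8,fy=8,interpolation=cv2.INTER_CUBIC))
E
```

```text
t 24.95 pos [609.23 157.24 116.25] zang 10.84 xtool [ 1.8e-03  4.0e-04 -1.0e+00] F [ 1.07  0.33 -1.13] T [-0.071  0.056 -0.031] open 0.2417
 shift cm [ 2.824 -0.05  -0.14 ] ('rotx deg', np.float64(0.01))
```

View pics/s8.png

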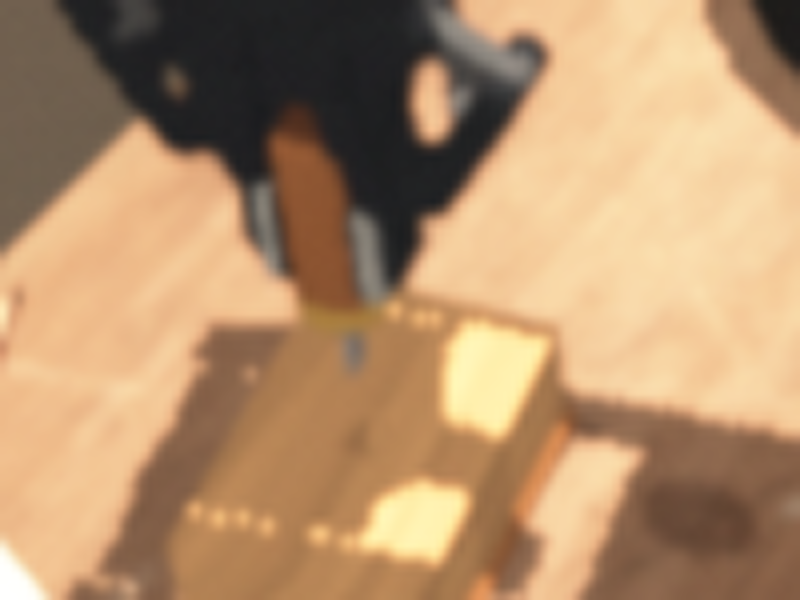

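```bash
python3 - <<'E'
from h import *
print(proj('scene',[[609.23,157.24,75.5],[608.5,161.2,75.5],[608,156.5,45],[609,157,45],[607.3,156.1,45]]))
im=cv2.imread('pics/s8f.png').astype(int).sum(2); print(im[288:301,240:260])
E
```

```text
[[249.00884527 285.0452945 ]
 [248.267956   286.32172465]
 [250.98198201 293.65696873]
 [250.50178743 293.6411941 ]
 [251.33049814 293.65346645]]
[[375 383 388 398 399 397 392 394 394 393 388 387 383 381 386 399 408 408
  411 440]
 [379 388 394 400 397 395 394 395 395 392 388 383 379 381 396 406 407 406
  408 440]
 [391 397 400 402 397 394 394 397 392 391 388 383 380 391 405 409 408 408
  411 445]
 [397 406 402 400 395 395 396 396 395 390 386 385 391 402 411 408 407 409
  414 442]
 [404 403 402 398 395 396 396 395 387 379 370 383 396 403 411 406 408 413
  416 429]
 [403 403 399 398 398 396 394 390 376 359 355 385 400 399 406 406 410 415
  417 417]
 [405 400 399 395 396 396 393 380 360 341 353 388 401 400 402 407 411 418
  419 406]
 [403 397 398 394 398 395 388 373 348 336 352 387 399 402 404 407 414 421
  416 395]
 [397 395 398 399 395 395 388 375 357 352 361 383 397 402 407 411 419 419
  407 387]
 [396 397 398 398 394 392 387 377 370 373 383 393 401 407 409 415 420 417
  397 383]
 [396 396 399 394 394 390 382 373 374 387 399 402 403 405 411 421 421 409
  391 385]
 [397 398 395 392 392 385 379 372 382 396 406 407 404 409 419 430 443 458
  444 408]
 [399 398 395 392 388 383 373 377 391 402 405 404 410 423 457 499 535 583
  576 515]]
```

Measured mortise patch at (249.2,294.4) gives about (610, 159). The present pose (609.2,157.2) lies between that and the pick pose, within the ±3 mm slack. Down gently.

>>> jog_arm([
  [0, 0, 0, 1.2, 0, 0, 0.1],
  [0, 0, 0, 1, 0, 0, 0.1],
  [0, 0, 0, 0.4, 0, 0, 0.1],
  [0, 0, 0, 0.3, 0, 0, 0.1],
  [0, 0, 0, 0.2, 0, 0, 0.1],
])

```text
clock: 25.5
eef_pos: [608.2, 157.1, 83.5]
tcp_rot: [-3.1, 1.57, -2.911]
contact_force: [-0.0, 0.2, -0.7]
opening: 0.241
```

>>> jog_arm([
  [0, 0, 0, 0.2, 0, 0, 0.1],
  [0, 0, 0, 0.2, 0, 0, 0.1],
])

```text
clock: 25.7
eef_pos: [608.6, 157.2, 80.0]
tcp_rot: [0.063, 1.57, 0.252]
contact_force: [0.3, 1.1, -1.8]
opening: 0.246
```

```bash
python3 - <<'E'
from h import *; from rig import r
plan(r,(608,156.5,60),10.83)
E
```

```text
t 25.7 pos [608.59 157.19  80.02] zang 10.83 xtool [ 4.e-04  1.e-04 -1.e+00] F [ 0.3   1.07 -1.83] T [-0.026  0.011  0.013] open 0.2463
 shift cm [ 2.002 -0.056 -0.072] ('rotx deg', np.float64(0.0))
```

In by 6 mm with no force. I continue.

>>> jog_arm([
  [0, 0, 0, 0.4, 0, 0, 0.1],
  [0, 0, 0, 0.5, 0, 0, 0.1],
  [0, 0, 0, 0.5, 0, 0, 0.1],
  [0, 0, 0, 0.3, 0, 0, 0.1],
  [0, 0, 0, 0.2, 0, 0, 0.1],
  [0, 0, 0, 0, 0, 0, 0.1],
])

```text
clock: 26.3
eef_pos: [608.2, 157.1, 60.6]
tcp_rot: [-3.137, 1.57, -2.948]
contact_force: [-0.3, -1.0, -1.2]
opening: 0.246
```

>>> jog_arm([
  [0, 0, 0, 0.15, 0, 0, 0.1],
  [0, 0, 0, 0.1, 0, 0, 0.1],
  [0, 0, 0, 0, 0, 0, 0.1],
])

```text
clock: 26.6
eef_pos: [608.4, 157.1, 58.4]
tcp_rot: [2.115, 1.571, 2.304]
contact_force: [0.0, -0.2, -1.4]
opening: 0.242
```

```bash
python3 - <<'E'
from h import *; from rig import r
plan(r,(608,156.5,57.7),10.83)
E
```

```text
t 26.6 pos [608.37 157.14  58.43] zang 10.83 xtool [-0.  0. -1.] F [ 0.04 -0.21 -1.4 ] T [-0.02  -0.067  0.049] open 0.2421
 shift cm [ 0.073 -0.056 -0.049] ('rotx deg', np.float64(0.0))
```

>>> jog_arm([
  [0, 0, 0, 0.06, 0, 0, 0.1],
  [0, 0, 0, 0, 0, 0, 0.1],
  [0, 0, 0, 0, 0, 0, 0.1],
])

```text
clock: 26.9
eef_pos: [608.4, 157.1, 57.9]
tcp_rot: [0.459, 1.571, 0.649]
contact_force: [-0.8, 0.6, -0.7]
opening: 0.245
```

>>> jog_arm([
  [0, 0, 0, 0, 0, 0, 0.3],
  [0, 0, 0, 0, 0, 0, 0.4],
  [0, 0, 0, 0, 0, 0, 0.6],
  [0, 0, 0, 0, 0, 0, 1],
  [0, 0, 0, 0, 0, 0, 1],
  [0, 0, 0, 0, 0, 0, 1],
])

```text
clock: 27.5
eef_pos: [608.4, 157.2, 57.9]
tcp_rot: [0.145, 1.571, 0.335]
contact_force: [-0.2, -0.0, -0.4]
opening: 1.0
```

```bash
python3 - <<'E'
from h import *; from rig import r
plan(r,(608,156.5,57.7),10.83)
a,d=r.grab_frame('scene')
cv2.imwrite('pics/s9.png',cv2.resize(a[230:315,200:305,::-1],None,fx=6,fy=6,interpolation=cv2.INTER_CUBIC))
E
```

```text
t 27.5 pos [608.42 157.15  57.92] zang 10.83 xtool [ 1.e-04  0.e+00 -1.e+00] F [-0.22 -0.03 -0.36] T [ 0.024 -0.006  0.027] open 0.9995
 shift cm [ 0.022 -0.056 -0.053] ('rotx deg', np.float64(0.0))
```

View pics/s9.png

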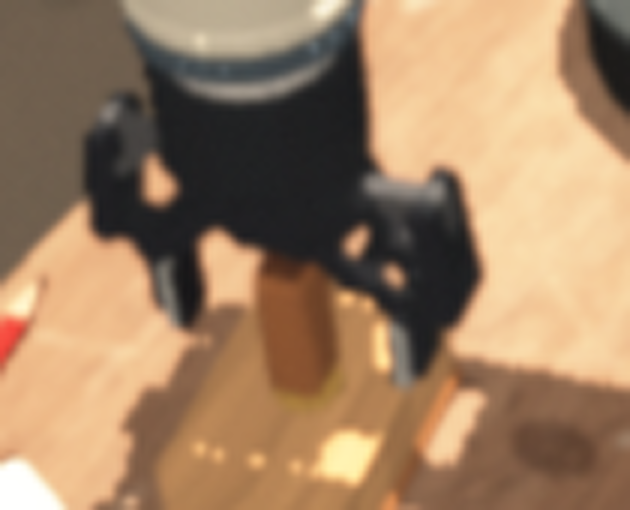

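The spoon stands seated with its collar on the block and the jaws are clear. I raise the hand.

>>> jog_arm([
  [0, 0, 0, -1, 0, 0, 1],
  [0, 0, 0, -2, 0, 0, 1],
  [0, 0, 0, -4, 0, 0, 1],
  [0, 0, 0, -4, 0, 0, 1],
  [0, 0, 0, -4, 0, 0, 1],
  [0, 0, 0, -3, 0, 0, 1],
  [0, 0, 0, 0, -3, 0, 1],
  [0, 0, 0, 0, -3, -4, 1],
  [0, 0, 0, 0, -2, -4, 1],
  [0, 0, 0, 0, 0, -4, 1],
  [0, 0, 0, 0, 0, 0, 1],
  [0, 0, 0, 0, 0, 0, 1],
  [0, 0, 0, 0, 0, 0, 1],
])

```text
clock: 28.85
eef_pos: [506.8, 56.3, 238.7]
tcp_rot: [-0.049, 1.569, 0.141]
contact_force: [0.9, -0.2, 0.5]
opening: 0.999
```

```bash
python3 - <<'E'
from rig import r
import cv2
a,d=r.grab_frame('scene');cv2.imwrite('pics/s10f.png',a[:,:,::-1])
b,d=r.grab_frame('top');cv2.imwrite('pics/t10f.png',b[:,:,::-1])
cv2.imwrite('pics/s10.png',cv2.resize(a[250:330,190:310,::-1],None,fx=6,fy=6,interpolation=cv2.INTER_CUBIC))
s=r.sense();print(s['clock'],s['eef_pos'],s['contact_force'])
E
```

```text
28.95 [506.70704858  56.42627509 238.1805316 ] [ 0.7627765  -0.20653884 -0.29045503]
```

View pics/s10.png

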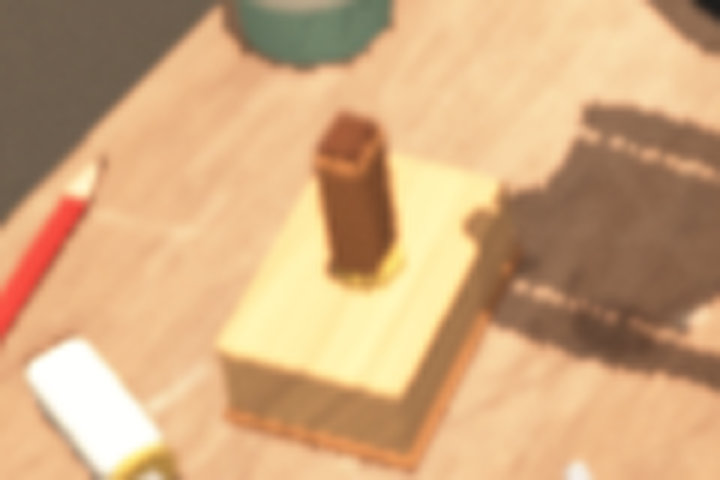

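View pics/s10f.png

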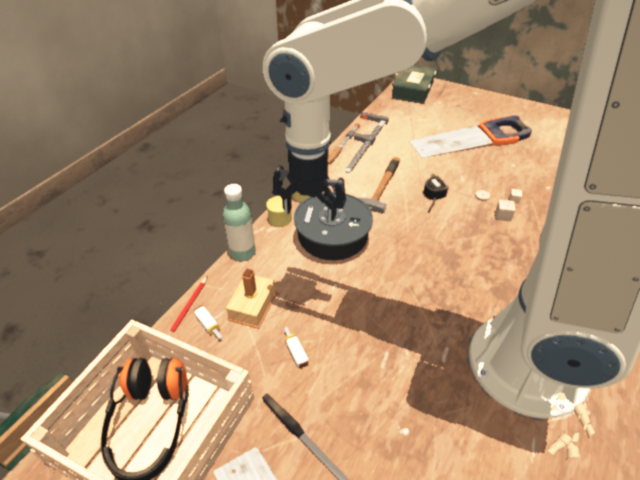

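The spoon stands upright in its block at (250,283), the other things are where they were, and the hand is at z = 238 mm, clear of everything. Handing in.

```bash
python3 -c "
from rig import r
print(r.sign_off())"
```

```text
the job is handed in; nothing more can be done
None
```

I took the wooden spoon out of its block and clicked the star wheel three teeth towards +x. Each click peaked at about 5 N and then fell away. On the fourth push the force climbed to a steady 9.2 N with about 2 mm of give and no click, so the shoes had bitten. I then backed the wheel off two clicks, and the force fell to zero at the end of each. The spoon is back in its block, and I handed in at about 29 s.

- **Last checks:** the spoon stands upright with its collar on the block, the hand is clear, and the hammer, tin, tape measure and file are where they were. The highest push I read on the wheel was about 9.2 N.
- **Disagreements:** the two cameras differed by about 2.5 mm in x. I went by the scene camera, and feeling the tooth on both sides agreed with it.
- **Mortise position:** its centre measured a few mm from where I picked the spoon up. I put the spoon down in between, and it went in without resistance.
- **Decoys:** the two white-handled look-alike spoons toppled early on, before the arm touched anything. I left them lying.

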